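Lay a pipe specimen in the V fixture and strap it down

ROBOT

A 6-joint arm with a two-finger parallel gripper is mounted at the origin on the work surface. World frame = base frame: x ahead of the robot, y to its left, z up, the work surface at z = 0. Lengths are in m, angles in rad, forces in N, time in s.
With the tool pointing down it reaches from about 0.375 to 0.9 m from the base axis. Payload 3.1 kg.
Tool frame: the origin (TCP) lies midway between the tips of the shut fingers; the grasp point (between the pads) lies pinch_z behind it (pinch_z is the distance from the TCP to the grasp point, in m); y points along the fingers, z is the direction in which the jaws open and shut, and the axes are right-handed (so a half turn about y gives the same grasp; the last joint's range is limited). The gripper opens to 87 mm and grips with 3 to 60 N. Pads are 19 mm wide; open, the fingers measure 117 mm over their backs; the gripper's body (75 mm by 190 mm) begins 51 mm behind the grasp point.
Start: joints at [1.054, 0.527, 1.433, -0, 1.181, -0.178], TCP at [0.207, 0.59, 0.223] pointing down, gripper open.
Joint ranges: [-3.08, 3.08], [-0.75, 2.2], [0.22, 2.44], [-1.43, 4.57], [0, 2.65], [-2.85, 2.85]. Speed limits (rad/s): [2.79, 2.79, 3.14, 3.14, 3.14, 3.14].

INTERFACE

Orientations are given as a unit quaternion [x, y, z, w].
In Python, from rig import get_obs, camera, hand_in, pinch_z gives the robot as it stands. The module is installed in compiled form; this text tells all that it offers.
- The arm moves only by the tool arm_command, never from a script. Its argument "plan" is a list of rows, each a list of 2 entries, a list of its own where there are three numbers: the shift along the world's x, y, z in units of 25 mm (1.0 is 25 mm), then the turn about the world's z in units of 5 degrees (1.0 is 5 degrees). A call has 1 to 5 rows; each row is the pose to reach, as a shift and turn from the pose commanded when the call began; what a row does not reach only later rows make up. A row lasts 1/10 s, in which the tool goes at most 50 mm and 8.59 degrees, less where a joint would pass 70% of its speed; a pose out of reach is approached as far as the arm can. A call with a gripper value outside its range is refused whole. "fingers" is the opening, from -1 (shut) to 1 (fully open), set as the call begins (left out, the last holds). The fingers move at their own pace and stop on an object; "force" is the grip in N (left out, the last holds). Time passes only in rows, so rows that repeat a pose let the fingers close. It gives the time, the measured TCP pose, the force and the opening at its end, in the units of the state.
- get_obs(): the state, without advancing time (a new reading comes with each control period).
- camera(name): name is "side" or "top" or "wrist"; returns a dict with "pixels" (480x640x3 uint8, red, green, blue), "camera_matrix" (3x3 intrinsics, pixels), "distortion" ([k1, k2, p1, p2, k3] as OpenCV has them; the pictures are not rectified), "R" (3x3) and "t" (3): a world point X has camera coordinates R X + t. Camera axes: x right, y down, z forward; pixel columns grow to the right and rows downward; lengths in m; the calibration is good to about 2 mm. A picture is of the moment at which its call begins. There is no depth.
- hand_in(): hands the job in, once; it reports no verdict.
The state is a dict: "time": time; "q": joint angles; "joint_velocities": joint speeds; "joint_torque": joint torques, N m; "position": TCP position; "tool_rot": TCP orientation; "ft_force": force on the tool from outside, world axes, zero at the start; "moment": the same for the moment, N m; "grip_width": finger opening in m.
Only numpy, scipy, OpenCV 4.12 (cv2) and the standard library are available. Lean on these libraries where they do the work, as an engineer would, in place of code of your own. Each camera call takes 0.05 s, during which the arm holds its last target.

TASK

Take the yellow pipe section that stands on the bench, turn it over from upright to lying, and lower it gently, never dropped or toppled, into both V saddles of the blue-based test fixture with one end touching the upright end stop. Then swing the hinged steel strap over so that it rests on the pipe and holds it down, and let everything go. Leave the grey coupling, the brass weight and the wrench alone, and press nothing hard against the fixture.

Things in the scene. Friction and masses are not known exactly. Their poses are not given: they have to be found in the camera images.
- pipe: yellow plastic pipe section, 40 mm outside diameter, 130 mm long, both ends closed flush by grey plugs (no open hole), about 0.12 kg (varies). Origin at the centre of one end, z along its axis towards the other end; it starts standing upright on the bench, origin end down. Round and symmetric: either end may meet the stop.
- pipe_mid (a point): middle of the pipe on its axis, 65 mm from each end
- fixture: V fixture fixed to the bench, turned differently each time. Origin on the bench under the middle of a seated pipe; x along the V, z up. Blue base plate 166 x 124 mm, 12 mm thick. Two steel saddles with 90 degree Vs stand on it; a pipe seated in both has its axis at y = 0, z = 62 mm. It is rigid: feel for contact rather than pressing.
- v_mid (a point): fixture point (0, 0, 62) mm: where the middle of a fully seated pipe lies. Axes as the fixture's. The two saddles are 14 mm thick along x, 76 mm wide in y, tops at z = 58 mm, centred at fixture x = -47 and +47 mm: 80 mm of free space between them, down to the base plate, for fingers beside the pipe.
- stop_face (a point): fixture point (-65, 0, 62) mm: top middle of the inner face of the end stop, an upright plate 44 mm wide, 8 mm thick, top at z = 62 mm, square to the V. The pipe's end must touch this face. Nothing stands at the +x end of the fixture.
- hinge (a point): fixture point (-47, 50, 86) mm on the strap's hinge axis, which runs along the fixture's x. Two hinge cheeks stand beside it, fixture x = -66 to -28, y = 42 to 58 mm, up to z = 94 mm.
- strap (a joint): steel hold-down strap, 98 mm long, 20 wide, 8 thick, 0.25 kg, hinged at point hinge. 0 = level, pointing to fixture -y, resting on a seated pipe; grows as it opens; pi/2 = upright; to 1.9 leaning to +y; below 0 only with no pipe under it. Starts at 1.45 to 1.8. Stiff hinge: stays put above about 1.1, sinks shut by its weight below 0.9. 1 to 2 N at its tip moves it.
- strap_knob (a point): top of the red knob (18 mm diameter, 14 mm tall) on the strap's upper face, 88 mm from the hinge axis
- coupling: bystander: grey pipe coupling, 44 mm diameter, 50 mm tall, standing; origin at the centre of its underside
- weight: bystander: brass weight with a grip neck, 46 mm diameter, 50 mm tall, standing; origin at the centre of its underside
- wrench: bystander: wrench lying flat on the bench beyond the work, its length along its x

How it is judged:
By the outcome, as a careful person would: the job done as asked, in the order asked, and still so for the second after the job is handed in, with the robot touching nothing.
It also fails if it takes over 64 s, if anything falls off the work surface, if the arm or the gripper's body presses on something with over 40 N, if the wrist force passes 120 N, or if a joint passes its speed limit or range.

## Working session

There is one attempt and no reset: what is moved stays moved. The work goes in short steps, Python scripts to look and compute and a tool call to move; the robot and the scene stay as the last step left them, time stands still between calls to the robot, and variables do not carry over. Pictures are saved under pics/ and viewed, and the job is handed in when it is done.

Besides the shell and the picture viewer there is one more tool, called after "Call:" in YAML: its name, and indented under it one key for each argument. arm_command: Moves the arm, as the interface text tells. Its arguments: {"type":"object","properties":{"plan":{"type":"array"},"fingers":{"type":"number"},"force":{"type":"number"}},"required":["plan"]}

```bash
ls; mkdir -p pics; python3 - <<'E'
from rig import get_obs,camera,pinch_z
import cv2
print(pinch_z,{k:(v if isinstance(v,float) else [round(float(x),4) for x in __import__('numpy').ravel(v)]) for k,v in get_obs().items()})
for n in ["side","top","wrist"]:
    c=camera(n); cv2.imwrite(f"pics/{n}0.png",c["pixels"][:,:,::-1])
    print(n,c["camera_matrix"].round(1).tolist(),list(c["distortion"]),c["R"].round(3).tolist(),c["t"].round(3).tolist())
E
```

```text
pics
0.0187 {'time': 0.0, 'q': [1.0545, 0.5285, 1.4339, -0.0, 1.1814, -0.1785], 'joint_velocities': [0.0, 0.0018, -0.0005, 0.0007, -0.0004, -0.0002], 'joint_torque': [0.001, -44.0036, -17.6597, 0.0635, 0.0583, -0.0002], 'position': [0.2068, 0.589, 0.2216], 'tool_rot': [0.6978, -0.1191, 0.1186, -0.6963], 'ft_force': [-0.816, 0.8729, -0.3424], 'moment': [0.0017, -0.0166, 0.0], 'grip_width': 0.08692234392137327}
side [[600.9, 0.0, 330.7], [0.0, 600.9, 240.7], [0.0, 0.0, 1.0]] [np.float64(-0.13538841788198855), np.float64(0.0), np.float64(0.0), np.float64(0.0), np.float64(0.0)] [[0.674, -0.738, 0.009], [-0.484, -0.451, -0.75], [0.558, 0.501, -0.662]] [-0.456, 0.344, 0.643]
top [[452.7, 0.0, 322.7], [0.0, 452.7, 244.3], [0.0, 0.0, 1.0]] [np.float64(0.015221196385873582), np.float64(0.0), np.float64(0.0), np.float64(0.0), np.float64(0.0)] [[-0.017, -1.0, 0.011], [-0.997, 0.016, -0.08], [0.08, -0.012, -0.997]] [-0.042, 0.614, 0.903]
wrist [[344.3, 0.0, 319.1], [0.0, 344.3, 233.4], [0.0, 0.0, 1.0]] [np.float64(0.014389441426918963), np.float64(0.0), np.float64(0.0), np.float64(0.0), np.float64(0.0)] [[0.332, 0.943, -0.002], [0.899, -0.315, 0.305], [0.287, -0.103, -0.952]] [-0.623, -0.036, 0.392]
```

View pics/top0.png

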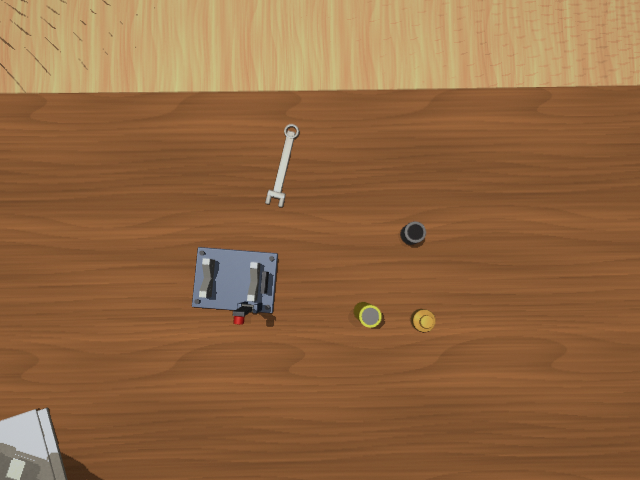

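View pics/side0.png

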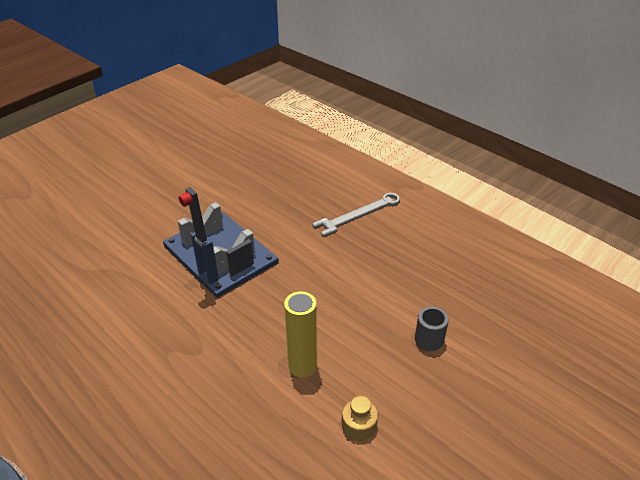

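View pics/wrist0.png

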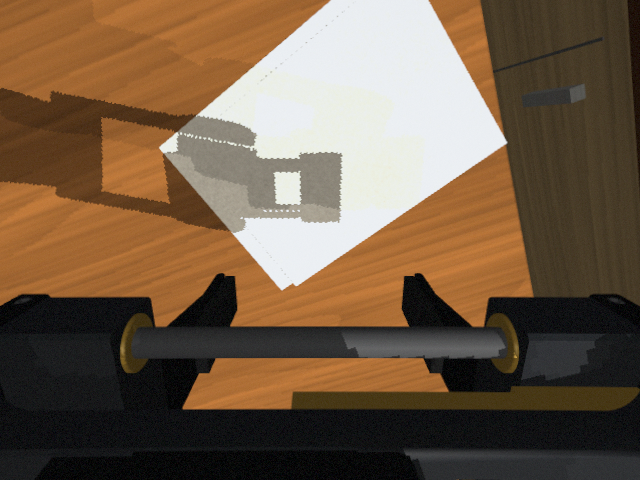

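```bash
python3 - <<'E'
import cv2
a=cv2.imread('pics/top0.png'); b=cv2.imread('pics/side0.png')
cv2.imwrite('pics/c1.png',cv2.resize(a[235:335,180:290],None,fx=6,fy=6,interpolation=cv2.INTER_CUBIC)[:600,:660])
cv2.imwrite('pics/c2.png',cv2.resize(b[180:300,155:285],None,fx=5,fy=5,interpolation=cv2.INTER_CUBIC))
cv2.imwrite('pics/c3.png',cv2.resize(a[290:345,340:450],None,fx=7,fy=7,interpolation=cv2.INTER_CUBIC))
E
```

```text
(no output)
```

View pics/c1.png

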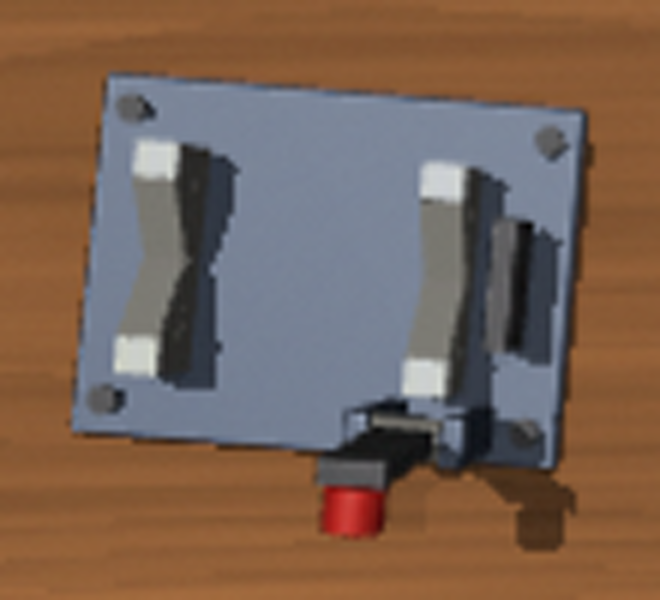

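View pics/c2.png

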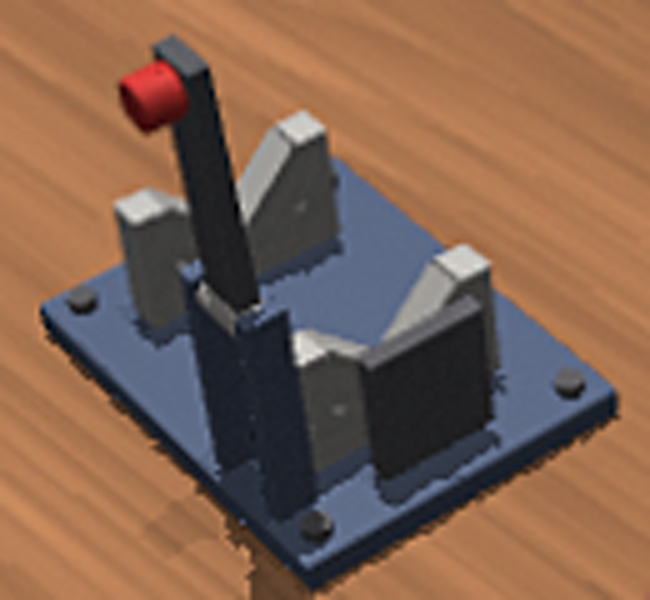

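View pics/c3.png

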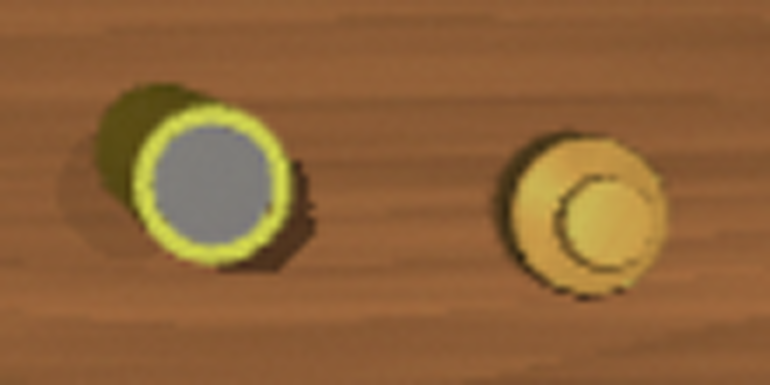

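```bash
cat > h.py <<'E'
import numpy as np, cv2
from rig import get_obs,camera,pinch_z
from scipy.optimize import least_squares
def proj(c,X):
    X=np.atleast_2d(X).astype(float)
    return cv2.projectPoints(X,cv2.Rodrigues(c["R"])[0],c["t"],c["camera_matrix"],c["distortion"])[0][:,0]
def plane(c,uv,z):
    p=cv2.undistortPoints(np.array([[uv]],float),c["camera_matrix"],c["distortion"])[0,0]
    d=c["R"].T@np.array([p[0],p[1],1]); o=-c["R"].T@c["t"]
    return o+d*(z-o[2])/d[2]
def fix2w(p,P):
    x,y,a=p; P=np.atleast_2d(P).astype(float)
    return np.c_[x+np.cos(a)*P[:,0]-np.sin(a)*P[:,1], y+np.sin(a)*P[:,0]+np.cos(a)*P[:,1], P[:,2]]
def look(n,name,box=None,f=1):
    c=camera(n); im=np.ascontiguousarray(c["pixels"][:,:,::-1])
    if box: im=im[box[1]:box[3],box[0]:box[2]]
    cv2.imwrite('pics/'+name+'.png',cv2.resize(im,None,fx=f,fy=f,interpolation=cv2.INTER_CUBIC)); return c
def st():
    o=get_obs(); print('t',round(o['time'],2),'pos',np.round(o['position'],4),'F',np.round(o['ft_force'],2),'w',round(o['grip_width'],4))
E
python3 - <<'E'
from h import *
T=camera('top');S=camera('side')
def sc(l,f,o): return (np.array(l)+.5)/f-.5+np.array(o)
tp=np.array([(83,-62,12),(-83,-62,12),(-83,62,12),(83,62,12),(54,-38,58),(40,-38,58),(54,38,58),(40,38,58),(-40,-38,58),(-54,-38,58),(-40,38,58),(-54,38,58)])/1e3
tu=sc([(110,75),(585,112),(553,468),(75,433),(137,142),(182,144),(113,374),(155,376),(421,163),(466,166),(402,395),(445,398)],6,(180,235))
sp=np.array([(-83,62,12),(83,62,12),(-83,-62,12),(-54,-38,58),(-40,-38,58),(40,-38,58),(54,-38,58)])/1e3
su=sc([(305,575),(45,308),(617,395),(490,262),(460,245),(327,130),(303,112)],5,(155,180))
f=lambda p:np.r_[(proj(T,fix2w(p,tp))-tu).ravel(),(proj(S,fix2w(p,sp))-su).ravel()]
for g in (lambda p:f(p),lambda p:f(p)[:24],lambda p:f(p)[24:]):
    r=least_squares(g,[.6,.2,1.5],x_scale=[.01,.01,.1]);print(r.x,np.degrees(r.x[2]),np.abs(r.fun).max())
print(r.fun.round(1))
for n,c,uv,z in [('pipe',T,sc([213,185],7,(340,290)),.13),('pipeS',S,(300.5,303),.13),('weight',T,sc([610,222],7,(340,290)),.05),('coup',T,(415,232.5),.05)]: print(n,plane(c,uv,z))
# knob
K=plane
st()
E
```

```text
[0.54304304 0.13295671 1.47581851] 84.55817182227246 2.495702085647679
[0.54399948 0.13273279 1.47693752] 84.62228662202511 2.352676325425705
[0.54156812 0.13275569 1.47696933] 84.62410917804779 2.6258934731894783
[-0.4 -1.5 -2.6 -1.  -0.3 -1.6  0.8  1.6  1.6  0.8  0.3  1.   0.5  0.8]
pipe [ 0.47403401 -0.13408232  0.13      ]
pipeS [ 0.47238073 -0.13354893  0.13      ]
weight [ 0.4554888  -0.25462187  0.05      ]
coup [ 0.63154652 -0.23748226  0.05      ]
t 0.25 pos [0.2069 0.5894 0.2221] F [-0.51 -0.35 -0.9 ] w 0.087
```

```bash
cat > ov.py <<'E'
from h import *
import sys
def box(x0,x1,y0,y1,z0,z1):
    V=np.array([(x,y,z) for x in(x0,x1) for y in(y0,y1) for z in(z0,z1)])/1e3
    E=[(i,j) for i in range(8) for j in range(i+1,8) if bin(i^j).count('1')==1]
    return V,E
def overlay(p,c,b,f,out,th=None):
    im=np.ascontiguousarray(c["pixels"][:,:,::-1])[b[1]:b[3],b[0]:b[2]]
    im=cv2.resize(im,None,fx=f,fy=f,interpolation=cv2.INTER_CUBIC)
    L=[box(-83,83,-62,62,0,12),box(-54,-40,-38,38,12,58),box(40,54,-38,38,12,58),box(-73,-65,-22,22,12,62),box(-66,-28,42,58,12,94)]
    for k,(V,E) in enumerate(L):
        u=((proj(c,fix2w(p,V))-np.array(b[:2])+.5)*f-.5)
        for i,j in E: cv2.line(im,tuple(int(v) for v in u[i].round()),tuple(int(v) for v in u[j].round()),[(0,255,255),(0,255,0),(0,255,0),(255,0,255),(255,255,0)][k],1)
    if th is not None:
        r=np.array([0,-np.cos(th),np.sin(th)]); n=np.array([0,np.sin(th),np.cos(th)])
        for pts in ([(0,0,86)]+0*r, ):
            pass
        h=np.array([-47,50,86.])
        for a in (h,h+98*r,h+88*r+4*n,h+88*r+18*n):
            u=((proj(c,fix2w(p,a/1e3))[0]-np.array(b[:2])+.5)*f-.5); cv2.circle(im,tuple(int(v) for v in u),4,(0,0,255) if a is h else (255,255,255),1)
    cv2.imwrite('pics/'+out+'.png',im)
E
python3 - <<'E'
from ov import *
p=[0.543,0.1329,1.476]
overlay(p,camera('top'),(180,235,290,335),6,'o1',1.7)
overlay(p,camera('side'),(155,180,285,300),5,'o2',1.7)
E
```

```text
(no output)
```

View pics/o1.png

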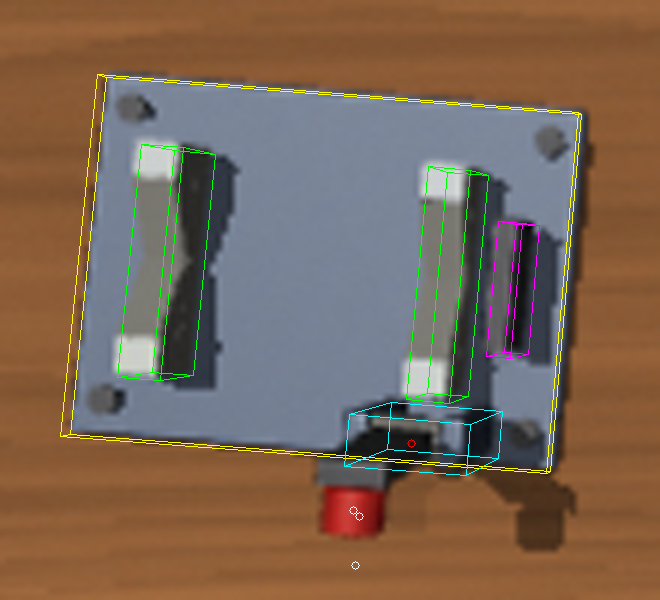

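View pics/o2.png

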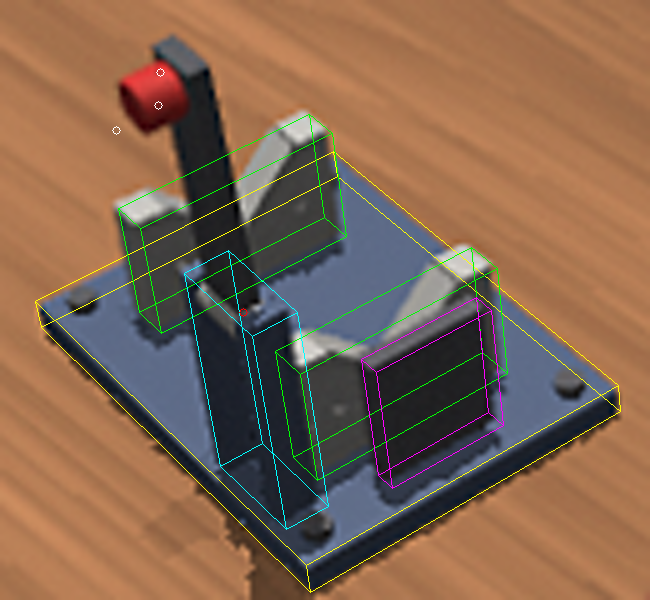

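```bash
python3 - <<'E'
from ov import *
T=camera('top');S=camera('side')
def sc(l,f,o): return (np.array(l)+.5)/f-.5+np.array(o)
tp=np.array([(83,-62,12),(-83,-62,12),(-83,62,12),(83,62,12),(54,-38,58),(40,-38,58),(54,38,58),(40,38,58),(-40,-38,58),(-54,-38,58),(-40,38,58),(-54,38,58)])/1e3
tu=sc([(110,75),(585,112),(553,468),(75,433),(137,142),(182,144),(113,374),(155,376),(421,163),(466,166),(402,395),(445,398)],6,(180,235))
sp=np.array([(-83,62,12),(83,62,12),(-83,-62,12),(-54,-38,58),(-40,-38,58),(40,-38,58),(54,-38,58)])/1e3
su=sc([(305,570),(43,308),(617,393),(491,262),(460,245),(327,130),(303,112)],5,(155,180))
def sh(P,b):
    P=P.copy(); P[P[:,2]==.012,0]+=b; return P
f=lambda p:np.r_[(proj(T,fix2w(p[:3],sh(tp,p[3])))-tu).ravel(),(proj(S,fix2w(p[:3],sh(sp,p[3])))-su).ravel()]
for g in (lambda p:f(p)[:24],lambda p:f(p)[24:],f):
    r=least_squares(g,[.6,.2,1.5,0],x_scale=[.01,.01,.1,.01]);print(r.x.round(4),np.degrees(r.x[2]).round(2),np.abs(r.fun).max())
p=r.x[:3]
# strap angle from knob tip centre (top image crop 352,512 = knob mid; side knob centre 153,97)
def kn(th,n_):
    r=np.array([0,-np.cos(th),np.sin(th)]);n=np.array([0,np.sin(th),np.cos(th)])
    return fix2w(p,(np.array([-47,50,86.])+88*r+n_*n)/1e3)
g=lambda q:np.r_[(proj(T,kn(q[0],11))-sc([(351,512)],6,(180,235))).ravel(),(proj(S,kn(q[0],11))-sc([(153,97)],5,(155,180))).ravel()]
q=least_squares(g,[1.6]);print('th',q.x,q.fun.round(2))
overlay(p,T,(180,235,290,335),6,'o3',q.x[0]); overlay(p,S,(155,180,285,300),5,'o4',q.x[0])
st()
E
```

```text
[ 0.5441  0.1343  1.4769 -0.005 ] 84.62 0.682942431388625
[ 0.5425  0.1361  1.4659 -0.0062] 83.99 0.8932878589754694
[ 0.5433  0.1349  1.4728 -0.0051] 84.38 1.5141917122335542
th [1.6111471] [0.03 0.3  0.55 0.39]
t 0.45 pos [0.2071 0.5896 0.2225] F [ 0.11 -0.09  0.16] w 0.0869
```

View pics/o3.png

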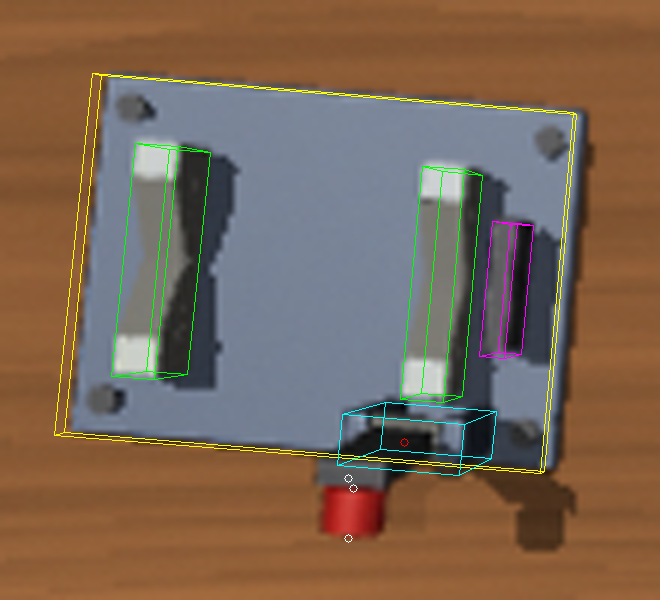

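View pics/o4.png

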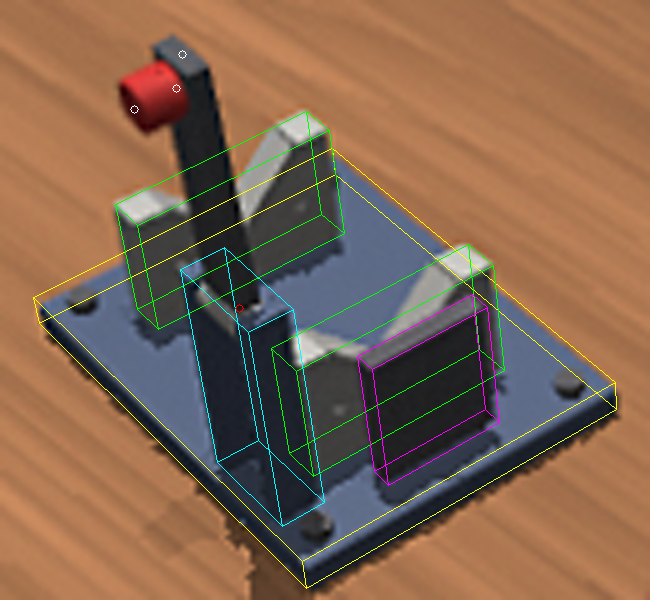

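```bash
python3 - <<'E'
from h import *
from scipy.spatial.transform import Rotation as R
o=get_obs();m=R.from_quat(o['tool_rot']).as_matrix();print(m.round(3));print(np.degrees(np.arctan2(m[1,2],m[0,2])))
E
```

```text
[[ 0.943 -0.     0.331]
 [-0.331 -0.     0.943]
 [-0.    -1.    -0.   ]]
70.64608083978231
```

Call:
arm_command:
  plan:
    - [[0.7, -1.85, 0.4], -1.6]
    - [[1.4, -3.7, 0.4], -3.2]
    - [[2.1, -5.6, 0.4], -4.8]
    - [[2.75, -7.5, 0.4], -6.4]
    - [[3.45, -9.4, 0.4], -8]
  fingers: 1

```text
time: 0.95
position: [0.2931, 0.3543, 0.2328]
tool_rot: [-0.613, 0.351, -0.352, 0.614]
ft_force: [1.2, 0.4, 0.6]
grip_width: 0.0871
```

Call:
arm_command:
  plan:
    - [[0.7, -1.85, 0], -1.6]
    - [[1.4, -3.7, 0], -3.2]
    - [[2.1, -5.6, 0], -4.8]
    - [[2.75, -7.5, 0], -6.4]
    - [[3.45, -9.4, 0], -7.2]

```text
time: 1.45
position: [0.379, 0.1205, 0.2329]
tool_rot: [0.475, -0.523, 0.524, -0.475]
ft_force: [0.1, 0.4, -0.6]
grip_width: 0.0871
```

Call:
arm_command:
  plan:
    - [[0.7, -1.85, 0], 0]
    - [[1.4, -3.7, 0], 0]
    - [[2.1, -5.6, 0], 0]
    - [[2.75, -7.5, 0], 0]
    - [[3.45, -9.4, 0], 0]

```text
time: 1.95
position: [0.4647, -0.1135, 0.2328]
tool_rot: [0.476, -0.523, 0.523, -0.476]
ft_force: [1.4, 0.6, 0.3]
grip_width: 0.0875
```

Call:
arm_command:
  plan:
    - [[0.3, -0.75, -0.5], 0]
    - [[0.3, -0.75, -2], 0]
    - [[0.3, -0.75, -3.5], 0]
    - [[0.3, -0.75, -5], 0]
    - [[0.3, -0.75, -6.15], 0]

```text
time: 2.45
position: [0.4714, -0.13, 0.0771]
tool_rot: [-0.476, 0.523, -0.523, 0.476]
ft_force: [0.8, -0.0, -0.2]
grip_width: 0.0869
```

```bash
python3 - <<'E'
from h import *
look('side','s1',(200,200,460,440),3); look('wrist','w1'); st()
E
```

```text
t 2.55 pos [ 0.4695 -0.129   0.0758] F [-0.57  0.06  0.67] w 0.0869
```

View pics/s1.png

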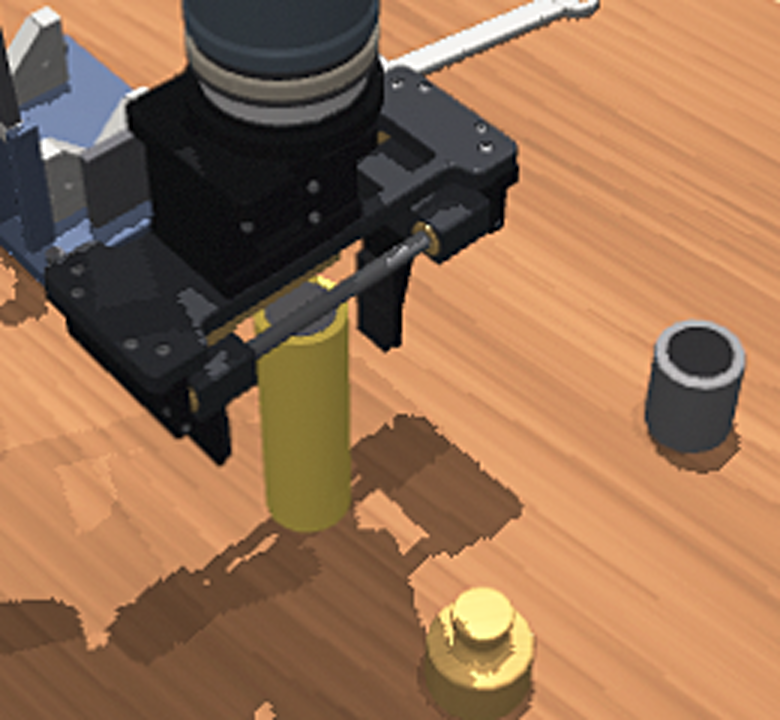

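View pics/w1.png

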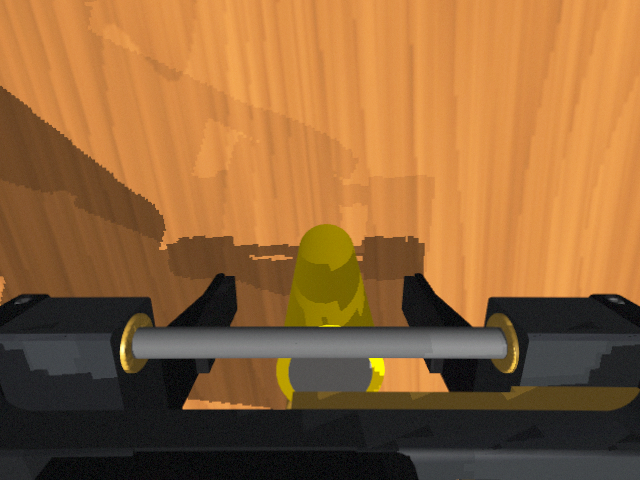

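```bash
python3 - <<'E'
from h import *
c=camera('wrist');print(c['R'].round(3).tolist(),(-c['R'].T@c['t']).round(4))
print(plane(c,(331,370),.13), plane(c,(326,250),0), proj(c,[[.4733,-.1338,.13],[.4733,-.1338,0.0]]))
for i in range(3): camera('top'); st()
print(np.array(get_obs()['q']).round(4))
E
```

```text
[[0.996, -0.094, -0.007], [-0.087, -0.949, 0.302], [-0.035, -0.3, -0.953]] [ 0.4781 -0.0463  0.2374]
[ 0.47357443 -0.13367428  0.13      ] [ 0.47330403 -0.13414193  0.        ] [[330.29504646 370.33540816]
 [325.95361607 249.56484387]]
t 2.65 pos [ 0.472  -0.1301  0.079 ] F [-0.46  0.03  0.85] w 0.0874
t 2.7 pos [ 0.4727 -0.1304  0.0798] F [-0.22  1.07  0.03] w 0.0872
t 2.75 pos [ 0.4731 -0.1306  0.0803] F [0.59 0.23 0.68] w 0.0865
[-0.4975  0.5854  1.8906 -0.      0.6624 -0.4042]
```

Call:
arm_command:
  plan:
    - [[0, -0.12, 0], 0]
    - [[0, -0.12, 0], 0]
    - [[0, -0.12, 0], 0]
    - [[0, -0.12, 0], 0]
    - [[0, -0.12, 0], 0]
  fingers: -1
  force: 8

```text
time: 3.25
position: [0.4719, -0.133, 0.079]
tool_rot: [0.476, -0.523, 0.523, -0.476]
ft_force: [0.1, 0.3, -0.5]
grip_width: 0.0548
```

```bash
python3 - <<'E'
from h import *
look('wrist','w2');st()
E
```

```text
t 3.3 pos [ 0.4718 -0.133   0.0789] F [-0.88 -0.13  0.02] w 0.0506
```

View pics/w2.png

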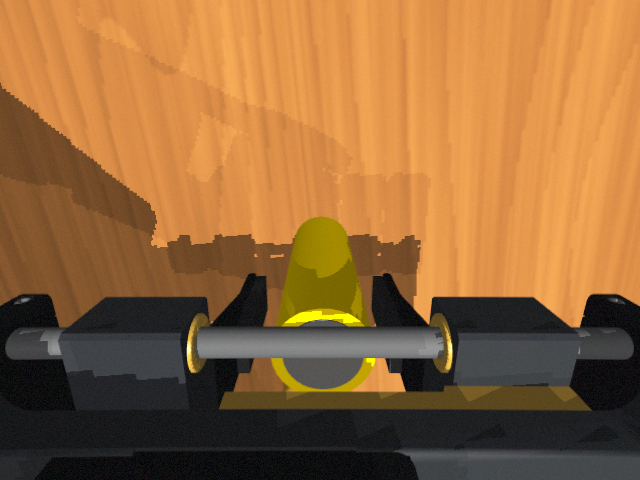

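Call:
arm_command:
  plan:
    - [[0.06, 0, 0], 0]
    - [[0.06, 0, 0], 0]
    - [[0.06, 0, 0], 0]
    - [[0.06, 0, 0], 0]

```text
time: 3.7
position: [0.4735, -0.1331, 0.0788]
tool_rot: [0.476, -0.523, 0.523, -0.476]
ft_force: [-0.0, 0.5, 0.1]
grip_width: 0.0402
```

```bash
python3 - <<'E'
from h import *
look('wrist','w3');look('side','s3',(200,200,460,440),3);st()
E
```

```text
t 3.8 pos [ 0.4735 -0.1331  0.0788] F [ 1.08  0.34 -0.53] w 0.0398
```

View pics/s3.png

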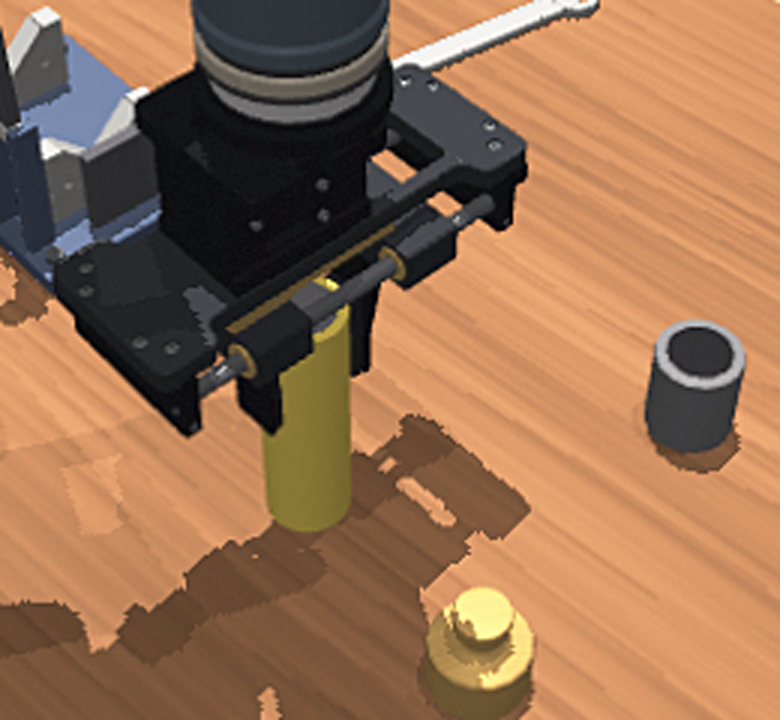

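Call:
arm_command:
  plan:
    - [[0.03, 0.28, 0], 0]
    - [[0.05, 0.55, 0.02], 0]
    - [[0.08, 0.83, 0.03], 0]
    - [[0.1, 1.11, 0.02], 0]
    - [[0.13, 1.38, 0], 0]
  force: 6

```text
time: 4.3
position: [0.4761, -0.0974, 0.0787]
tool_rot: [-0.476, 0.523, -0.522, 0.476]
ft_force: [-0.6, -0.7, 1.0]
grip_width: 0.0396
```

```bash
python3 - <<'E'
from h import *
look('side','s4',(200,200,460,440),3);st()
E
```

```text
t 4.35 pos [ 0.4764 -0.0967  0.0786] F [-1.45  0.25  1.33] w 0.0397
```

View pics/s4.png

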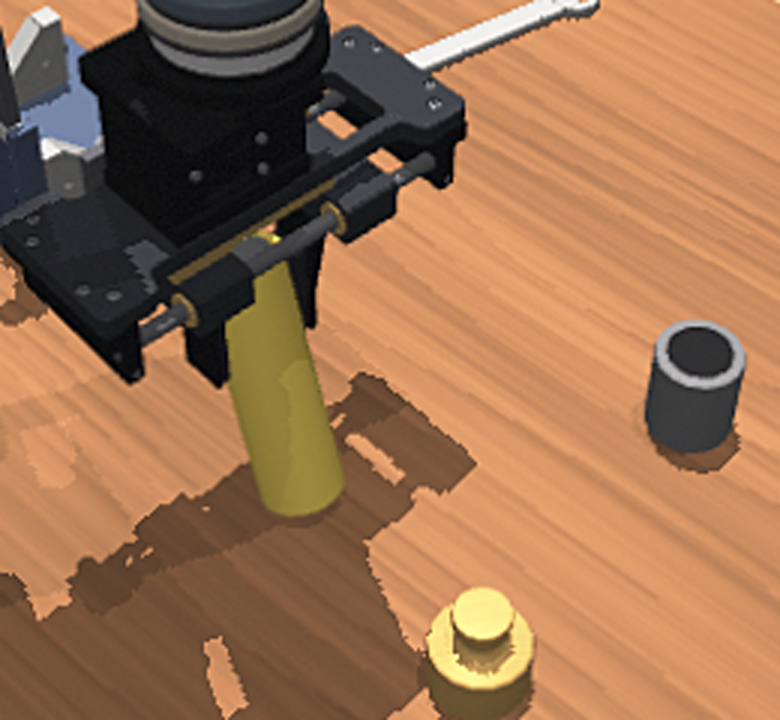

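Call:
arm_command:
  plan:
    - [[0.03, 0.34, -0.04], 0]
    - [[0.06, 0.68, -0.14], 0]
    - [[0.09, 1.0, -0.26], 0]
    - [[0.12, 1.31, -0.41], 0]
    - [[0.15, 1.61, -0.6], 0]

```text
time: 4.85
position: [0.4798, -0.0567, 0.0637]
tool_rot: [-0.476, 0.524, -0.522, 0.476]
ft_force: [-0.8, 3.4, 5.4]
grip_width: 0.0394
```

```bash
python3 - <<'E'
from h import *
look('side','s5',(200,200,460,440),3);st()
E
```

```text
t 4.9 pos [ 0.4793 -0.0557  0.063 ] F [-0.13  3.27  3.37] w 0.0394
```

View pics/s5.png

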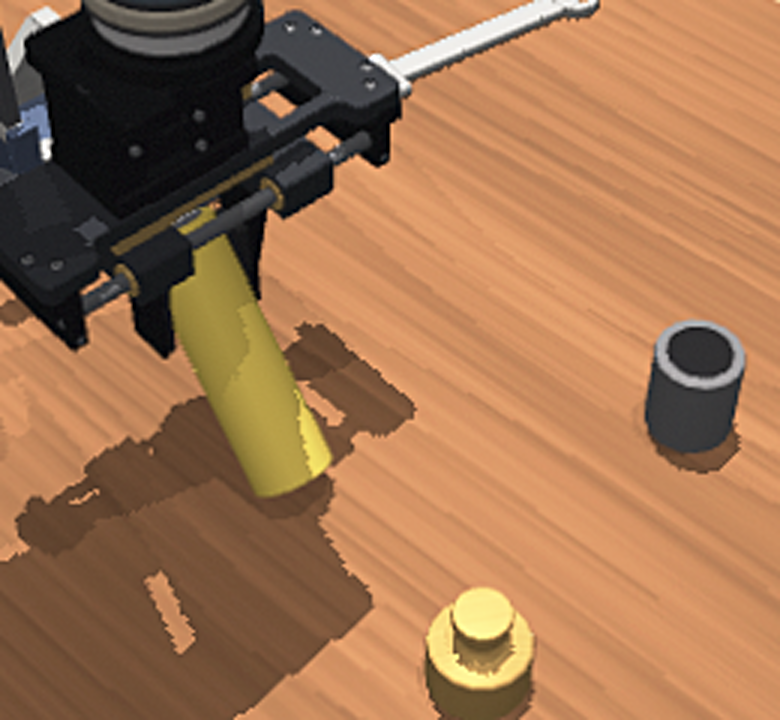

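Call:
arm_command:
  plan:
    - [[0.03, 0.28, -0.18], 0]
    - [[0.05, 0.55, -0.41], 0]
    - [[0.07, 0.8, -0.66], 0]
    - [[0.1, 1.03, -0.93], 0]
    - [[0.12, 1.22, -1.22], 0]

```text
time: 5.4
position: [0.4837, -0.0275, 0.0324]
tool_rot: [0.476, -0.523, 0.523, -0.476]
ft_force: [0.1, 1.2, 0.3]
grip_width: 0.0392
```

```bash
python3 - <<'E'
from h import *
look('side','s6',(200,200,460,440),3);st()
E
```

```text
t 5.45 pos [ 0.4831 -0.0269  0.0316] F [0.61 1.46 0.07] w 0.0392
```

View pics/s6.png

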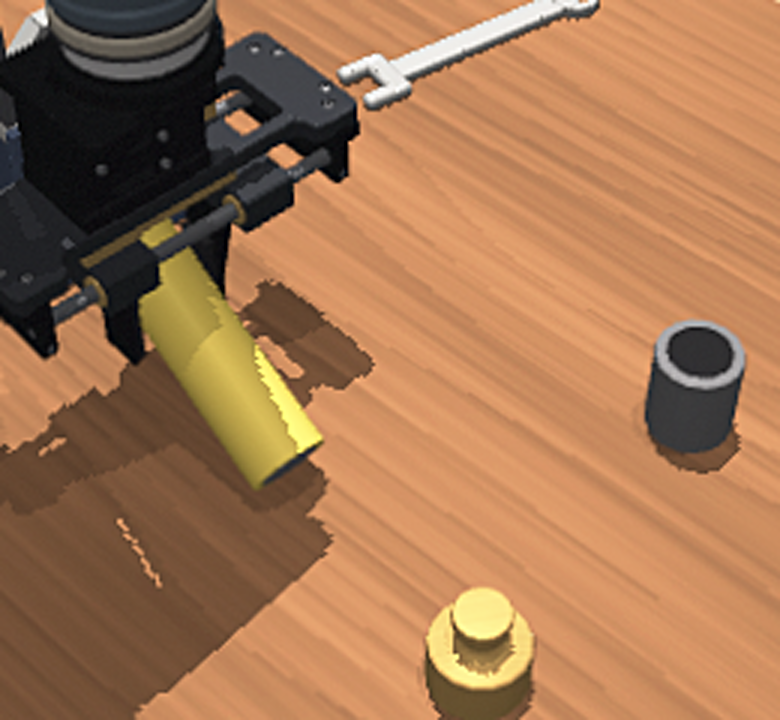

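Call:
arm_command:
  plan:
    - [[0.01, 0.12, -0.3], 0]
    - [[0.02, 0.26, -0.62], 0]
    - [[0.03, 0.38, -0.92], 0]
    - [[0.04, 0.42, -1.12], 0]
    - [[0.04, 0.42, -1.12], 0]

```text
time: 5.95
position: [0.4841, -0.0172, 0.0045]
tool_rot: [-0.476, 0.523, -0.522, 0.476]
ft_force: [-0.3, 0.8, -0.7]
grip_width: 0.0384
```

```bash
python3 - <<'E'
from h import *
look('side','s7',(200,200,460,440),3);st();look('wrist','w7');st()
E
```

```text
t 6.0 pos [ 0.4842 -0.0172  0.0049] F [-0.79  0.44  0.32] w 0.0383
t 6.05 pos [ 0.4843 -0.0174  0.0051] F [-0.    0.3  -0.59] w 0.0385
```

View pics/s7.png

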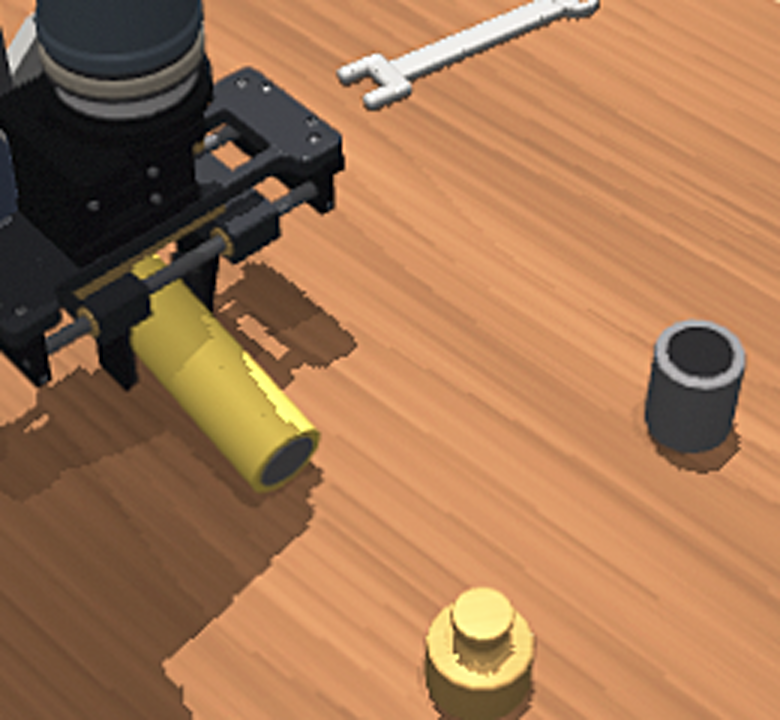

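View pics/w7.png

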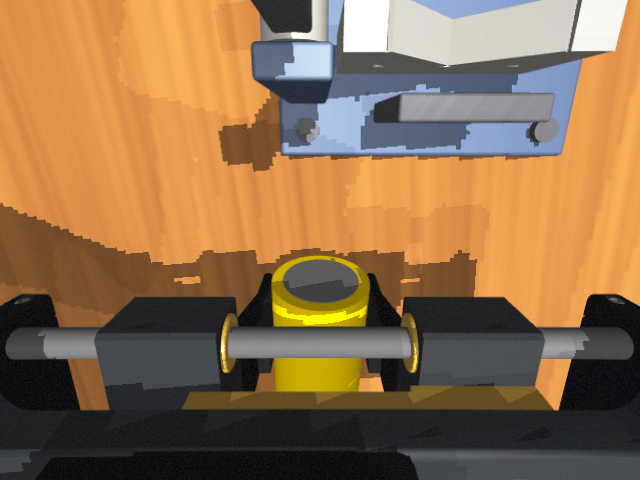

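```bash
python3 - <<'E'
from h import *
im=cv2.imread('pics/w7.png'); c=camera('wrist'); S=camera('side');ims=cv2.imread('pics/s7.png')
t=np.array([np.cos(np.radians(84.6)),np.sin(np.radians(84.6)),0]);j=np.array([t[1],-t[0],0])
a=np.linspace(0,2*np.pi,60)
def draw(e,tilt,col):
    ax=t*np.cos(tilt)+np.array([0,0,np.sin(tilt)]); up=np.cross(j,ax)
    low=e-0.13*ax
    for q in (e,low):
        P=q+.02*(np.outer(np.cos(a),j)+np.outer(np.sin(a),up))
        u=proj(c,P); cv2.polylines(im,[u.round().astype(int)],True,col,1)
        v=(proj(S,P)-[200,200]+.5)*3-.5; cv2.polylines(ims,[v.round().astype(int)],True,col,1)
base=np.array([.4733,-.1337,0])+.02*t
g=get_obs()['position']; print(g)
draw(base+.13*t+[0,0,.02],0,(0,0,255))
d=np.radians(8); ax=t*np.cos(d)+np.array([0,0,np.sin(d)]);
draw(base+np.array([0,0,.02*np.cos(d)])+.13*ax,d,(255,0,0))
cv2.imwrite('pics/w7o.png',im);cv2.imwrite('pics/s7o.png',ims)
E
```

```text
[ 0.48445888 -0.01747695  0.00544114]
```

View pics/w7o.png

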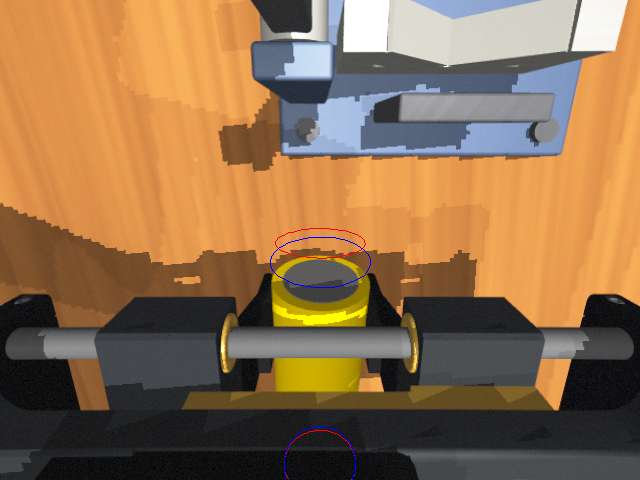

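View pics/s7o.png

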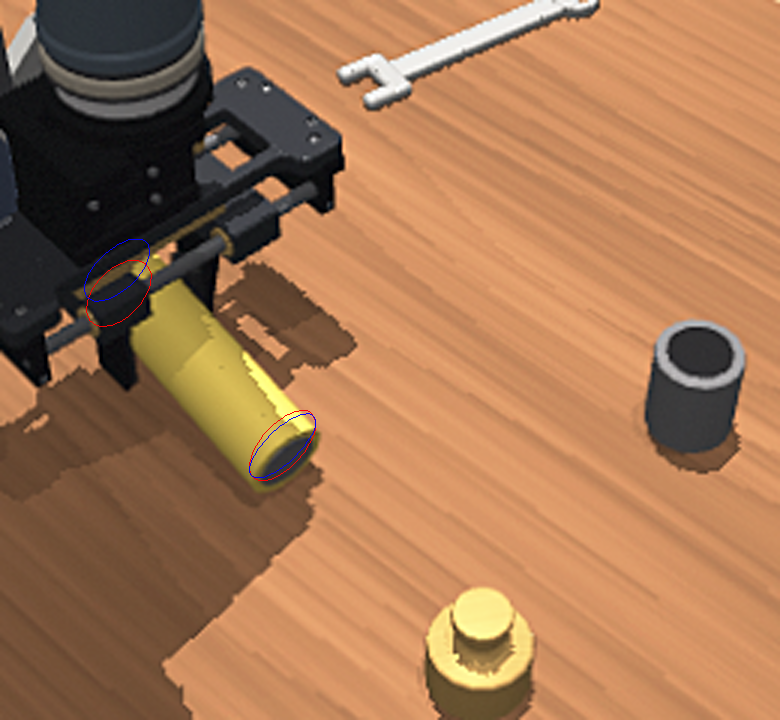

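```bash
python3 - <<'E'
from h import *
c=camera('wrist'); S=camera('side')
t=np.array([np.cos(np.radians(84.6)),np.sin(np.radians(84.6)),0]);j=np.array([t[1],-t[0],0])
def ends(p):
    s,l,d,z=p; ax=t*np.cos(d)+np.array([0,0,np.sin(d)])
    low=np.array([.4733,-.1337,0])+s*t+l*j+[0,0,z]
    return low,low+.13*ax
def f(p):
    lo,hi=ends(p)
    return np.r_[proj(c,hi)[0]-[321,281.5],proj(S,lo)[0]-[295.5,353], (p[3]-.02*np.cos(p[2]))*2000]
r=least_squares(f,[.02,0,0.1,.02],x_scale=[.01,.01,.1,.01]);print(r.x,np.degrees(r.x[2]),r.fun,ends(r.x));st()
E
```

```text
[0.01313088 0.00028762 0.1838636  0.01945909] 10.534608322717567 [-0.6313776   0.0194992   1.62931573 -1.87498715 -0.40760992] (array([ 0.47482207, -0.12065446,  0.01945909]), array([0.48684994, 0.00658712, 0.04322691]))
t 6.25 pos [ 0.4845 -0.0175  0.0056] F [-0.59 -0.17 -1.8 ] w 0.0387
```

```bash
python3 - <<'E'
from h import *
c=camera('wrist'); S=camera('side')
def crop(c,b,f): return cv2.resize(np.ascontiguousarray(c['pixels'][:,:,::-1])[b[1]:b[3],b[0]:b[2]],None,fx=f,fy=f,interpolation=cv2.INTER_CUBIC)
t=np.array([np.cos(np.radians(84.6)),np.sin(np.radians(84.6)),0]);j=np.array([t[1],-t[0],0])
a=np.linspace(0,2*np.pi,60)
bw=(220,220,420,370);bs=(200,250,340,370)
iw=crop(c,bw,4);is_=crop(S,bs,5)
for deg,s,col in ((5,.013,(0,0,255)),(10,.013,(255,0,0))):
    d=np.radians(deg);ax=t*np.cos(d)+np.array([0,0,np.sin(d)]);up=np.cross(j,ax)
    lo=np.array([.4733,-.1337,.02*np.cos(d)])+s*t
    for q in (lo,lo+.13*ax):
        P=q+.02*(np.outer(np.cos(a),j)+np.outer(np.sin(a),up))
        for im,cc,b,f in ((iw,c,bw,4),(is_,S,bs,5)):
            v=(proj(cc,P)-np.array(b[:2])+.5)*f-.5; cv2.polylines(im,[v.round().astype(int)],True,col,1)
cv2.imwrite('pics/w8.png',iw);cv2.imwrite('pics/s8.png',is_)
E
```

```text
(no output)
```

View pics/w8.png

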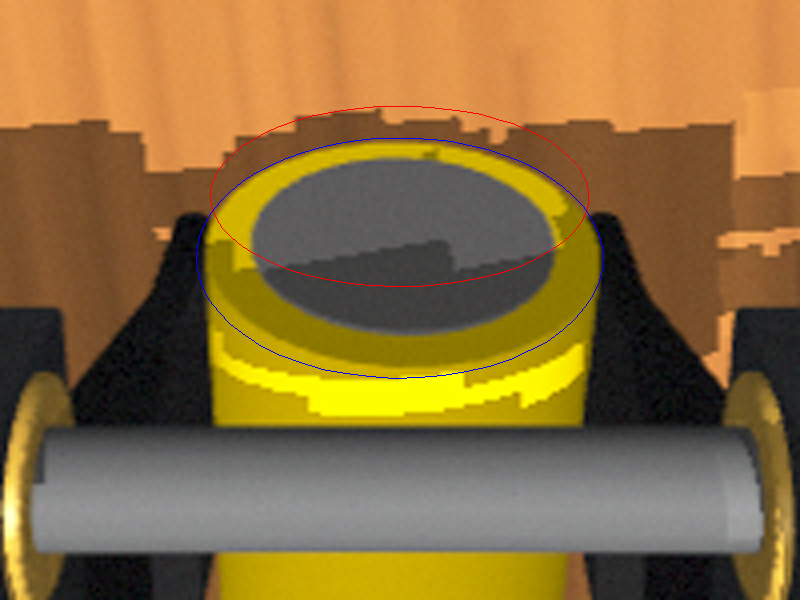

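View pics/s8.png

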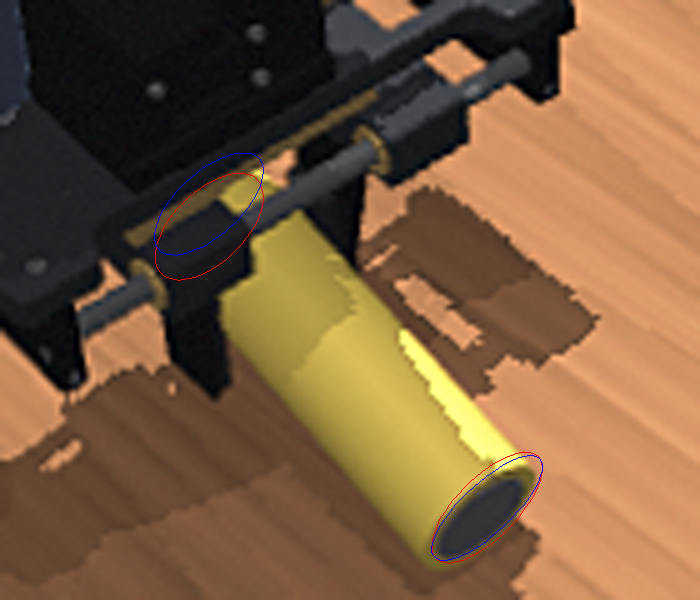

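Call:
arm_command:
  plan:
    - [[0, 0, -0.05], 0]
    - [[0, 0, -0.1], 0]
    - [[0, 0, -0.1], 0]
  force: 3

```text
time: 6.65
position: [0.4845, -0.0173, 0.0027]
tool_rot: [0.476, -0.523, 0.523, -0.476]
ft_force: [-0.1, -0.6, -0.7]
grip_width: 0.0386
```

```bash
cat > lie.py <<'E'
from h import *
t=np.array([np.cos(np.radians(84.6)),np.sin(np.radians(84.6)),0]);j=np.array([t[1],-t[0],0])
a=np.linspace(0,2*np.pi,60)
def crop(c,b,f): return cv2.resize(np.ascontiguousarray(c['pixels'][:,:,::-1])[b[1]:b[3],b[0]:b[2]],None,fx=f,fy=f,interpolation=cv2.INTER_CUBIC)
def chk(n,degs=(0,5,10),s=.013):
    c=camera('wrist'); S=camera('side'); st()
    bw=(220,220,420,370);bs=(200,250,340,370)
    iw=crop(c,bw,2);is_=crop(S,bs,3)
    for deg,col in zip(degs,((0,0,255),(0,255,0),(255,0,0))):
        d=np.radians(deg);ax=t*np.cos(d)+np.array([0,0,np.sin(d)]);up=np.cross(j,ax)
        lo=np.array([.4733,-.1337,.02*np.cos(d)])+s*t
        for q in (lo,lo+.13*ax):
            P=q+.02*(np.outer(np.cos(a),j)+np.outer(np.sin(a),up))
            for im,cc,b,f in ((iw,c,bw,2),(is_,S,bs,3)):
                v=(proj(cc,P)-np.array(b[:2])+.5)*f-.5; cv2.polylines(im,[v.round().astype(int)],True,col,1)
    h=max(iw.shape[0],is_.shape[0]); o=np.zeros((h,iw.shape[1]+is_.shape[1],3),np.uint8)
    o[:iw.shape[0],:iw.shape[1]]=iw;o[:is_.shape[0],iw.shape[1]:]=is_
    cv2.imwrite('pics/'+n+'.png',o)
E
python3 -c "
from lie import *
chk('l1')"
```

```text
t 6.75 pos [ 0.4845 -0.0173  0.0028] F [-0.58  0.14 -0.55] w 0.039
```

View pics/l1.png

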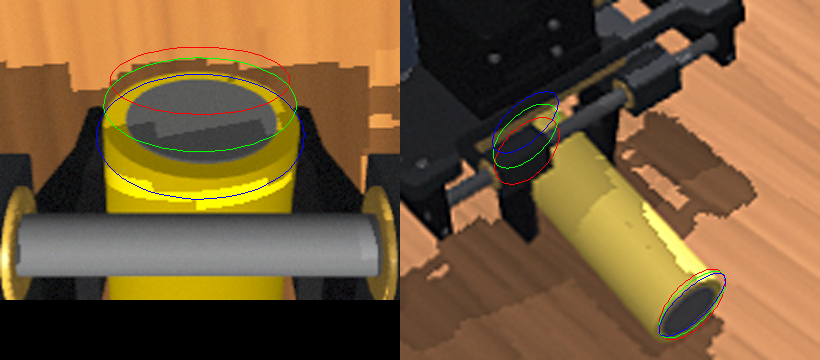

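```bash
cat >> lie.py <<'E'
def fit(c,L,R_,top):
    def f(p):
        s,deg=p; d=np.radians(deg);ax=t*np.cos(d)+np.array([0,0,np.sin(d)]);up=np.cross(j,ax)
        lo=np.array([.4733,-.1337,.02*np.cos(d)])+s*t
        v=proj(c,lo+.13*ax+.02*(np.outer(np.cos(a),j)+np.outer(np.sin(a),up)))
        return [np.ptp(v[:,0])-(R_-L),v[:,1].min()-top]
    r=least_squares(f,[.01,5],x_scale=[.01,5]);return r.x,r.fun
E
python3 -c "
from lie import *
c=camera('wrist')
print(fit(c,272,367,256),fit(c,272,368,256.5))
x=fit(c,272,367,256)[0]
chk('l2',(0,x[1]),x[0])"
```

```text
(array([0.00889482, 4.637647  ]), array([-6.25277607e-13, -5.68434189e-14])) (array([0.00915261, 5.32938269]), array([ 1.13686838e-13, -5.68434189e-14]))
t 6.9 pos [ 0.4845 -0.0173  0.0028] F [ 0.16  1.   -1.03] w 0.0384
```

View pics/l2.png

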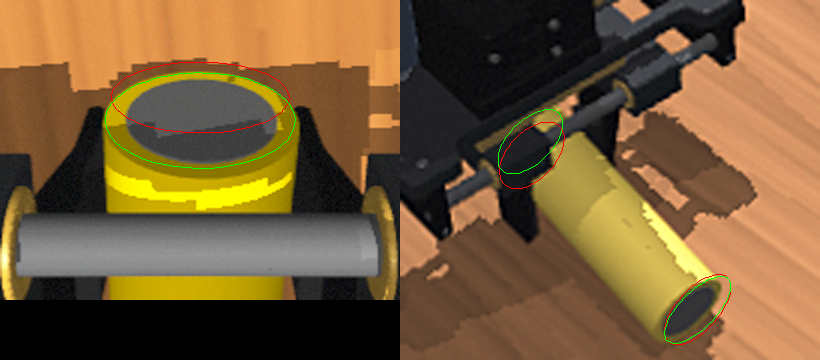

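Call:
arm_command:
  plan:
    - [[0, 0, -0.04], 0]
    - [[0, 0, -0.08], 0]
    - [[0, 0, -0.08], 0]

```text
time: 7.2
position: [0.4843, -0.0172, 0.0007]
tool_rot: [-0.476, 0.523, -0.523, 0.476]
ft_force: [-0.0, -0.2, -0.7]
grip_width: 0.0384
```

Call:
arm_command:
  plan:
    - [[0, 0, 0], 0]
    - [[0, 0, 0], 0]
  fingers: -0.1

```text
time: 7.4
position: [0.4842, -0.0173, 0.0008]
tool_rot: [-0.476, 0.523, -0.523, 0.476]
ft_force: [-0.1, -0.0, -0.1]
grip_width: 0.039
```

```bash

python3 -c "
from lie import *
chk('l3',(0,4),.009)"
```

```text
t 7.5 pos [ 0.4843 -0.0173  0.0008] F [ 0.95  0.37 -1.11] w 0.0391
```

View pics/l3.png

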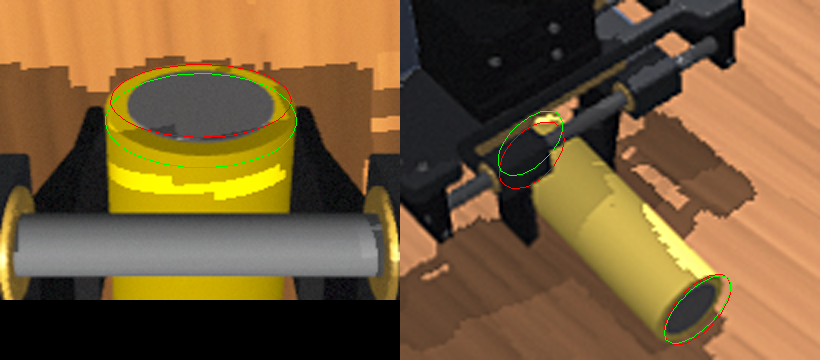

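Call:
arm_command:
  plan:
    - [[0, 0, 0], 0]
    - [[0, 0, 0.02], 0]
    - [[0, 0, 0.04], 0]
    - [[0, 0, 0.04], 0]
  fingers: 0.08

```text
time: 7.9
position: [0.4845, -0.0173, 0.0019]
tool_rot: [0.476, -0.523, 0.523, -0.476]
ft_force: [0.1, 0.3, 0.0]
grip_width: 0.0468
```

Call:
arm_command:
  plan:
    - [[-0.02, -0.25, 0], 0]
    - [[-0.05, -0.55, 0], 0]
    - [[-0.08, -0.85, 0], 0]
    - [[-0.11, -1.15, 0], 0]
    - [[-0.11, -1.15, 0], 0]

```text
time: 8.4
position: [0.4818, -0.0473, 0.0018]
tool_rot: [0.476, -0.523, 0.523, -0.476]
ft_force: [-0.1, 0.3, -0.5]
grip_width: 0.0469
```

```bash

python3 -c "
from lie import *
chk('l4',(0,),.009)"
```

```text
t 8.5 pos [ 0.4815 -0.0464  0.0018] F [-1.1  -0.41 -0.12] w 0.0466
```

View pics/l4.png

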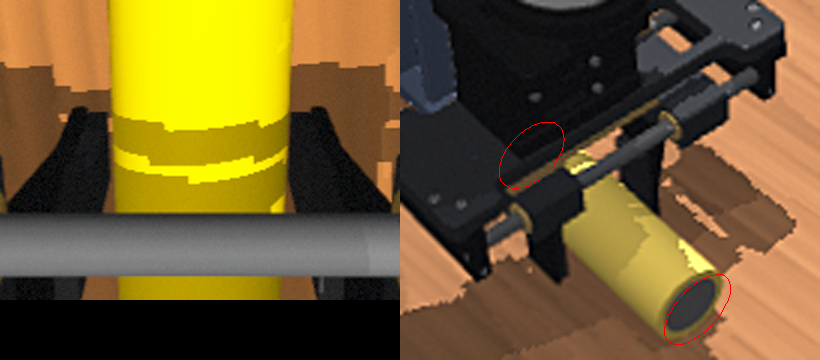

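Call:
arm_command:
  plan:
    - [[0, 0, 0], 0]
    - [[0, 0, 0], 0]
    - [[0, 0, 0], 0]
    - [[0, 0, 0], 0]
  fingers: -1
  force: 15

```text
time: 8.9
position: [0.4816, -0.0458, 0.0018]
tool_rot: [-0.476, 0.523, -0.523, 0.476]
ft_force: [0.5, 0.4, -1.2]
grip_width: 0.0396
```

Call:
arm_command:
  plan:
    - [[0, 0, 0.3], 0]
    - [[0, 0, 0.8], 0]
    - [[0, 0, 1.6], 0]
    - [[0, 0, 2.4], 0]
    - [[0, 0, 3.2], 0]

```text
time: 9.4
position: [0.4814, -0.0459, 0.0834]
tool_rot: [0.476, -0.523, 0.523, -0.476]
ft_force: [1.0, 0.3, -1.2]
grip_width: 0.0395
```

```bash

python3 -c "
from lie import *
look('side','s9',(150,100,450,400),2.5);look('wrist','w9');st()"
```

```text
t 9.5 pos [ 0.4833 -0.0464  0.0847] F [ 0.67 -0.49 -0.77] w 0.0397
```

View pics/s9.png

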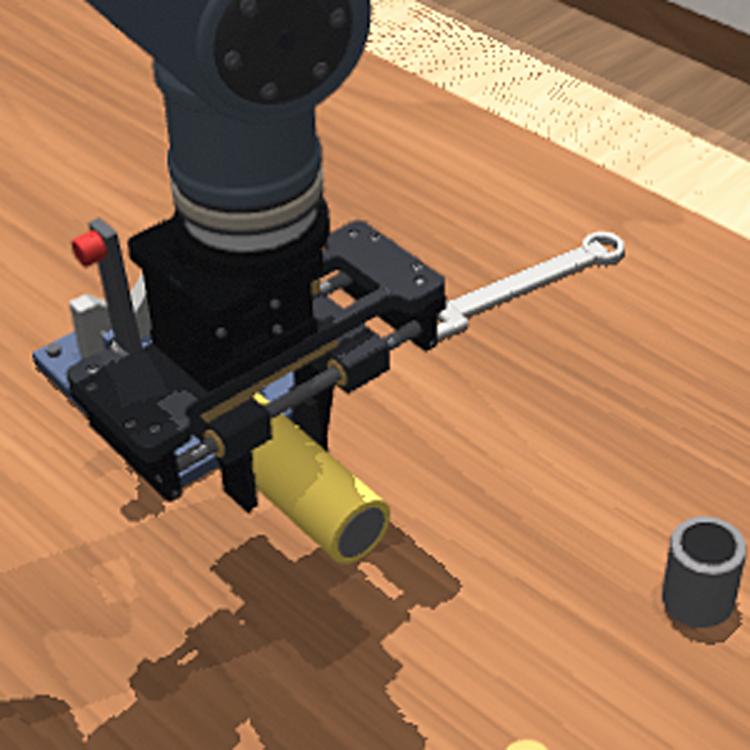

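View pics/w9.png

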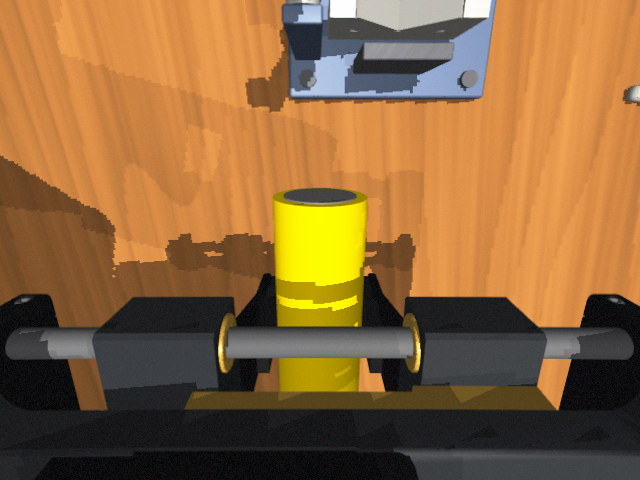

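```bash

python3 -c "
from lie import *
c=camera('wrist');st()
g=get_obs()['position']
for z in (0,.003): 
  e=plane(c,(320.5,196.5),g[2]+.0187+z); print(e,(e-g)@t,(e-g)@j)
# tilt: width of far end vs depth
import math
p0=np.array([.5437,.134]); 
for xg in (14,15,16,20): print(xg,p0+xg/1e3*t[:2])
S=camera('side'); print('low end', proj(S,g+[0,0,.0187]-.08*t), 150+np.array([360,531])/2.5,100+531/2.5)
"
```

```text
t 9.55 pos [ 0.4825 -0.0463  0.0834] F [-0.42 -0.28 -2.37] w 0.0394
[0.48846719 0.00736611 0.10212354] 0.05394078675921098 0.0008541736887265569
[0.48849302 0.00798773 0.10512354] 0.05456208118706084 0.000821386218422135
14 [0.54501752 0.14793787]
15 [0.54511162 0.14893343]
16 [0.54520573 0.14992899]
20 [0.54558217 0.15391124]
low end [[298.24960967 313.5328402 ]] [294.  362.4] 312.4
```

Call:
arm_command:
  plan:
    - [[0, 0, 1.2], 0]
    - [[0, 0, 2.6], 0]
    - [[0, 0, 4], 0]
    - [[0.1, 0.3, 4.8], 0]
    - [[0.4, 1.2, 4.8], 0]

```text
time: 10.1
position: [0.493, -0.0173, 0.2038]
tool_rot: [0.475, -0.522, 0.525, -0.476]
ft_force: [-0.4, 0.8, -2.7]
grip_width: 0.0397
```

Call:
arm_command:
  plan:
    - [[0.5, 1.6, 0], 0]
    - [[1, 3.2, 0], 0]
    - [[1.5, 4.7, 0], 0]
    - [[1.9, 6.0, 0], 0]
    - [[2.12, 6.73, 0], 0]

```text
time: 10.6
position: [0.5442, 0.1548, 0.2002]
tool_rot: [-0.477, 0.523, -0.522, 0.476]
ft_force: [-1.1, 0.2, -1.6]
grip_width: 0.0396
```

Call:
arm_command:
  plan:
    - [[0, 0, 0], 0]
    - [[0, 0, 0], 0]

```text
time: 10.8
position: [0.5435, 0.1522, 0.2004]
tool_rot: [-0.477, 0.523, -0.522, 0.475]
ft_force: [-0.3, -1.0, -1.5]
grip_width: 0.0393
```

```bash

python3 -c "
from lie import *
look('side','s10',(100,50,400,350),2.5);look('wrist','w10');look('top','t10',(150,180,350,380),3);st()"
```

```text
t 10.95 pos [0.5439 0.1512 0.2012] F [ 0.81  0.34 -1.44] w 0.0397
```

View pics/s10.png

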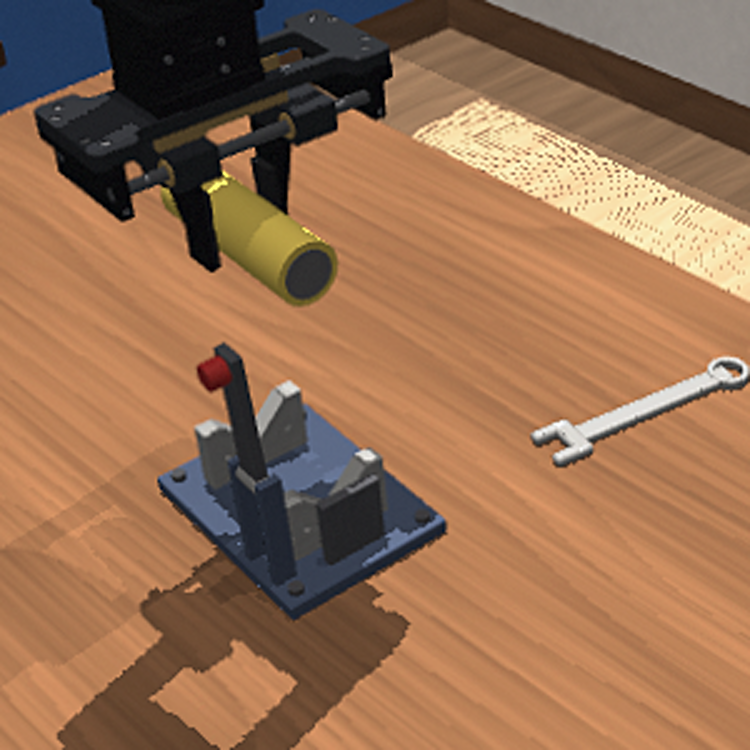

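View pics/w10.png

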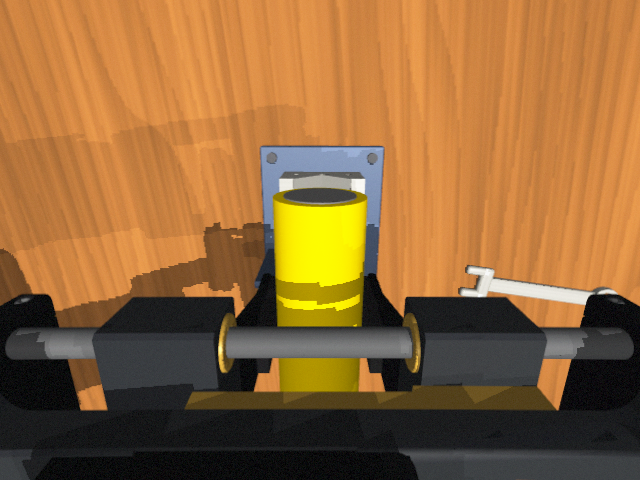

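View pics/t10.png

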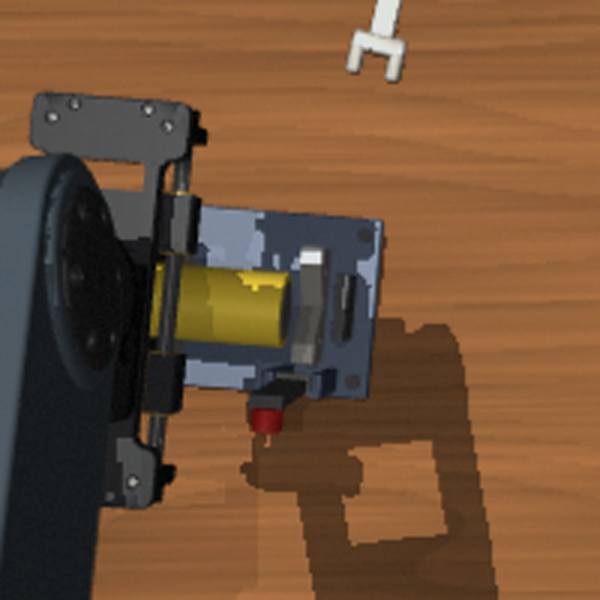

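```bash

python3 -c "
from lie import *
c=look('wrist','w11',(230,130,430,280),4);st()
g=get_obs()['position']
A=plane(c,(262,147),.012);B=plane(c,(384,147),.012);print(A,B,np.linalg.norm(A-B),np.degrees(np.arctan2(*(A-B)[1::-1])),(A+B)/2)
A=plane(c,(279.5,174),.058);B=plane(c,(364.5,174),.058);print(A,B,np.linalg.norm(A-B),(A+B)/2)
p0=np.array([.5437,.134]);print(p0+.078*t[:2],p0+.054*t[:2])
"
```

```text
t 11.0 pos [0.5441 0.1511 0.2014] F [ 0.02  0.21 -2.  ] w 0.0396
[0.49301887 0.21729808 0.012     ] [0.61300088 0.20588003 0.012     ] 0.12052408033749772 174.56383698822503 [0.55300987 0.21158906 0.012     ]
[0.51267008 0.19528752 0.058     ] [0.58706939 0.18821626 0.058     ] 0.07473460223807468 [0.54986973 0.19175189 0.058     ]
[0.55104045 0.21165383] [0.54878185 0.18776035]
```

View pics/w11.png

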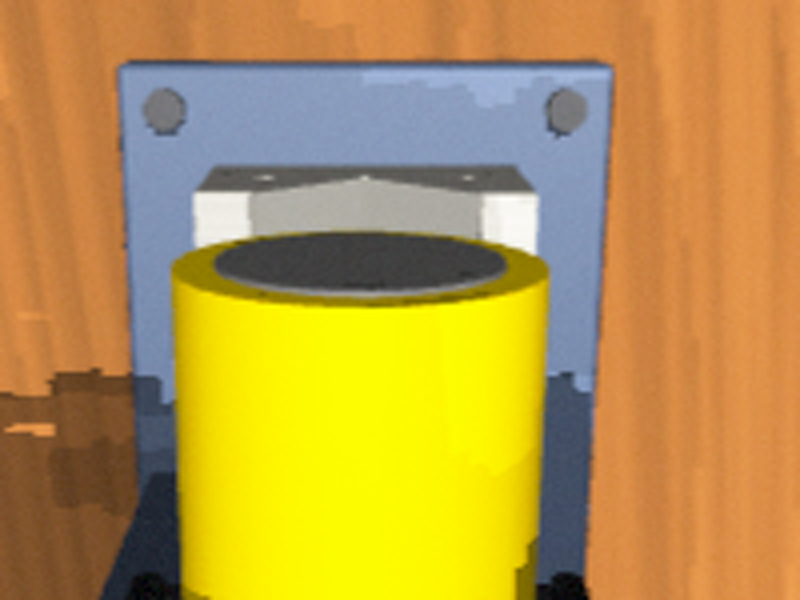

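Call:
arm_command:
  plan:
    - [[0.04, 0, -1.2], 0]
    - [[0.04, 0, -2.6], 0]
    - [[0.04, 0, -3.8], 0]
    - [[0.04, 0, -4.8], 0]
    - [[0.04, 0, -5.5], 0]

```text
time: 11.5
position: [0.5448, 0.1511, 0.0626]
tool_rot: [-0.476, 0.524, -0.523, 0.475]
ft_force: [-0.4, -0.5, -1.3]
grip_width: 0.0397
```

```bash

python3 -c "
from lie import *
look('side','s12',(140,150,300,300),5);look('wrist','w12');look('top','t12',(170,220,310,340),5);st()"
```

```text
t 11.65 pos [0.5448 0.1514 0.0634] F [ 0.27 -0.42 -1.  ] w 0.0395
```

View pics/s12.png

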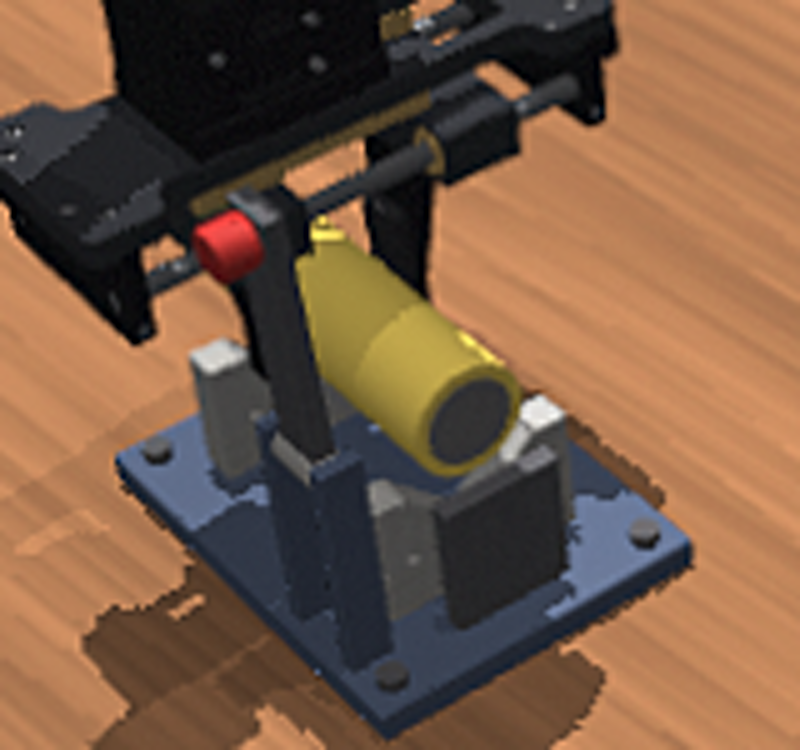

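View pics/w12.png

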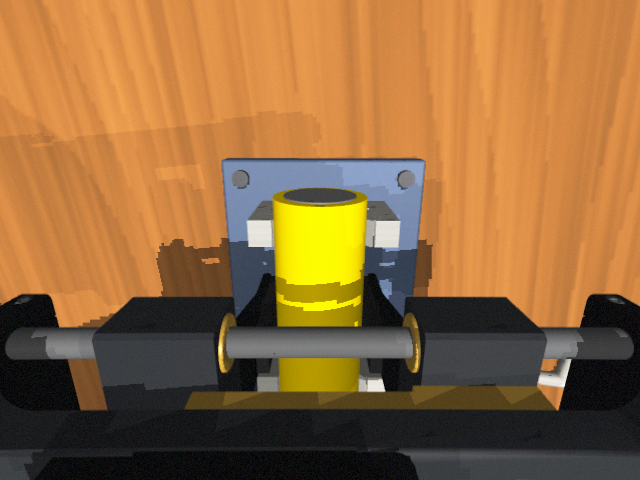

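View pics/t12.png

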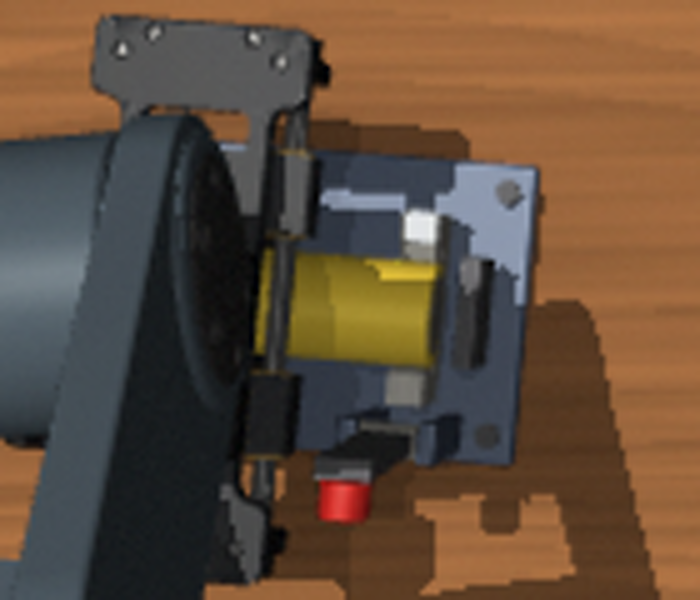

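```bash

python3 -c "
from lie import *
c=camera('wrist');st()
g=get_obs()['position']
p0=np.array([.5437,.134,0])
for n,a_,b_,z in (('base',(223,160),(424,160),.012),('sad',(248,219),(399,219),.058),('pipe',(273.5,197),(367.5,197),g[2]+.0187)):
  A=plane(c,a_,z);B=plane(c,b_,z);m=(A+B)/2;print(n,np.linalg.norm(A-B),(m-p0)@t,(m-p0)@j)
T=camera('top')
for n,a_,z in (('pipeend',(170+436/5,220+312/5),g[2]+.0187),('Vsad',(170+407/5,220+306/5),.058)):
  m=plane(T,a_,z);print(n,(m-p0)@t,(m-p0)@j)
"
```

```text
t 11.7 pos [0.5459 0.1516 0.0645] F [-0.85  0.26 -1.77] w 0.0396
base 0.12182276481414261 0.07961729891644577 0.0017124891844995786
sad 0.0756906435613086 0.05522171823171361 0.0013521098102972117
pipe 0.03921164276754047 0.07166708227424815 -0.00019104745726044459
pipeend -0.06045038138538041 -0.0005264300147693947
Vsad -0.04561236911539893 0.0005808712732480752
```

Call:
arm_command:
  plan:
    - [[0.04, 0, -0.2], 0]
    - [[0.04, 0, -0.45], 0]
    - [[0.04, 0, -0.65], 0]
    - [[0.04, 0, -0.65], 0]
  force: 10

```text
time: 12.15
position: [0.546, 0.1522, 0.0474]
tool_rot: [-0.477, 0.523, -0.522, 0.476]
ft_force: [-1.0, 0.1, -1.4]
grip_width: 0.0396
```

```bash

python3 -c "
from lie import *
st();c=look('side','s13',(140,150,300,300),5);st()"
```

```text
t 12.15 pos [0.546  0.1522 0.0474] F [-1.    0.12 -1.36] w 0.0396
t 12.2 pos [0.5462 0.1523 0.0476] F [ 0.36 -0.52 -1.18] w 0.0399
```

View pics/s13.png

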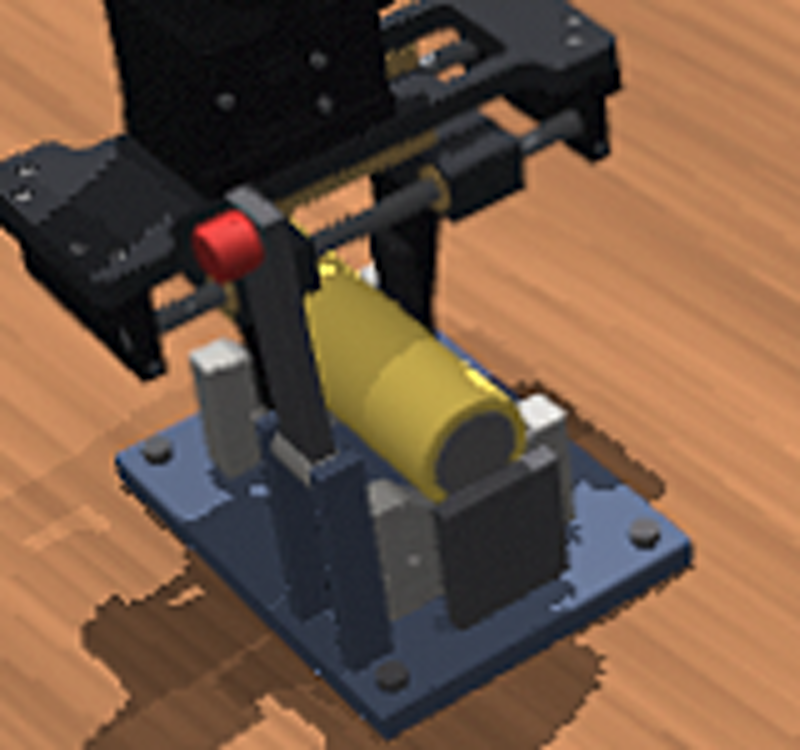

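Still free, about 4 mm to go. Lower in small steps and feel.

Call:
arm_command:
  plan:
    - [[0, 0, -0.04], 0]
    - [[0, 0, -0.08], 0]
    - [[0, 0, -0.12], 0]

```text
time: 12.5
position: [0.5467, 0.1523, 0.0451]
tool_rot: [0.476, -0.523, 0.523, -0.476]
ft_force: [-0.3, -0.6, -1.6]
grip_width: 0.0398
```

Call:
arm_command:
  plan:
    - [[0, 0, -0.02], 0]
    - [[0, 0, -0.05], 0]
    - [[0, 0, -0.05], 0]

```text
time: 12.8
position: [0.5466, 0.1523, 0.0447]
tool_rot: [0.476, -0.523, 0.523, -0.476]
ft_force: [-1.9, -0.3, 4.9]
grip_width: 0.0395
```

Call:
arm_command:
  plan:
    - [[0, 0, 0], 0]
    - [[0, 0, -0.03], 0]
    - [[0, 0, -0.03], 0]
  force: 4

```text
time: 13.1
position: [0.5458, 0.1523, 0.043]
tool_rot: [-0.476, 0.523, -0.522, 0.476]
ft_force: [-2.5, 1.3, 2.5]
grip_width: 0.0398
```

```bash
cat > seat.py <<'E'
from lie import *
def seat(n,xe=-.065,z=.062,p0=(.5448,.1345)):
    c=camera('wrist');S=camera('side');T=camera('top');st()
    P0=np.array([*p0,0]);out=[]
    for cc,b,f in ((c,(220,150,420,300),2),(S,(180,180,300,300),3.2),):
        im=crop(cc,b,f)
        for x in (xe,xe+.13):
            P=P0+x*t+[0,0,z]+.02*(np.outer(np.cos(a),j)+np.outer(np.sin(a),[0,0,1]))
            v=(proj(cc,P)-np.array(b[:2])+.5)*f-.5; cv2.polylines(im,[v.round().astype(int)],True,(0,0,255),1)
        out.append(im)
    h=max(i.shape[0] for i in out);o=np.zeros((h,sum(i.shape[1] for i in out),3),np.uint8);x=0
    for i in out: o[:i.shape[0],x:x+i.shape[1]]=i;x+=i.shape[1]
    cv2.imwrite('pics/'+n+'.png',o)
E
python3 -c "
from seat import *
seat('q1',-.060)"
```

```text
t 13.25 pos [0.5458 0.1523 0.0428] F [-3.   1.6  3.2] w 0.0399
```

View pics/q1.png

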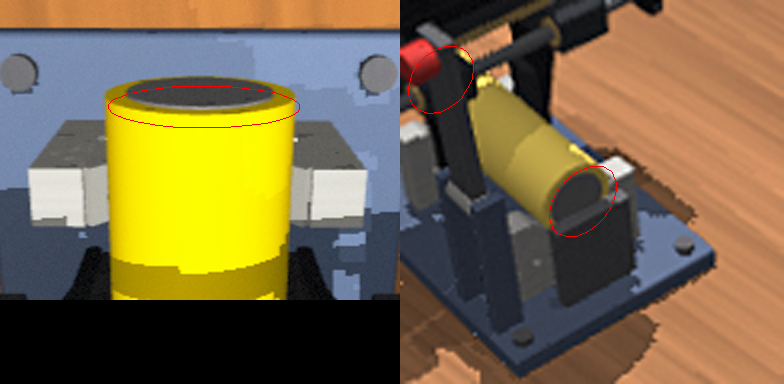

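Call:
arm_command:
  plan:
    - [[-0.04, 0, 0.03], 0]
    - [[-0.05, -0.08, 0.03], 0]
    - [[-0.06, -0.16, 0.03], 0]
    - [[-0.06, -0.24, 0.03], 0]
  force: 8

```text
time: 13.65
position: [0.5455, 0.1459, 0.0436]
tool_rot: [0.476, -0.523, 0.523, -0.476]
ft_force: [-0.2, -0.7, -2.1]
grip_width: 0.0397
```

```bash
python3 -c "
from seat import *
seat('q2',-.062)"
```

```text
t 13.8 pos [0.5453 0.1459 0.0437] F [ 0.43  0.41 -0.98] w 0.0402
```

View pics/q2.png

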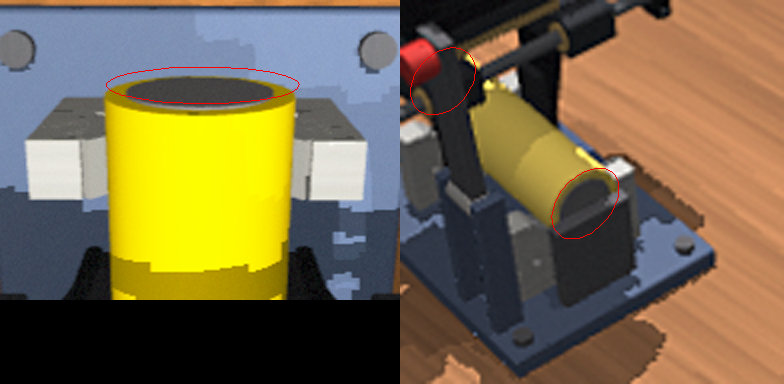

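Call:
arm_command:
  plan:
    - [[0, -0.04, 0], 0]
    - [[0, -0.08, 0], 0]
    - [[-0.01, -0.12, 0], 0]

```text
time: 14.1
position: [0.5453, 0.145, 0.044]
tool_rot: [-0.474, 0.524, -0.523, 0.477]
ft_force: [1.1, 10.6, -1.2]
grip_width: 0.0399
```

```bash
python3 -c "
from seat import *
seat('q3',-.065);print(get_obs()['moment'])"
```

```text
t 14.25 pos [0.5453 0.145  0.044 ] F [ 0.42  7.66 -0.88] w 0.0399
[ 1.11057921 -0.0184087   0.03258689]
```

View pics/q3.png

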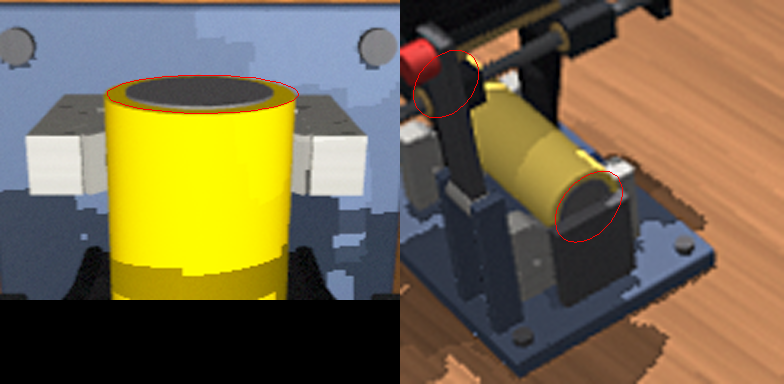

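Call:
arm_command:
  plan:
    - [[0, 0.05, 0], 0]
    - [[0, 0.05, -0.03], 0]
    - [[0, 0.05, -0.05], 0]

```text
time: 14.55
position: [0.5452, 0.1452, 0.0431]
tool_rot: [-0.476, 0.523, -0.523, 0.476]
ft_force: [-1.0, 5.8, 5.1]
grip_width: 0.0396
```

Call:
arm_command:
  plan:
    - [[0, 0, 0], 0]
    - [[0, 0, 0], 0]
  force: 3

```text
time: 14.75
position: [0.545, 0.1446, 0.0428]
tool_rot: [0.476, -0.523, 0.523, -0.476]
ft_force: [0.4, 3.8, 2.1]
grip_width: 0.0403
```

Call:
arm_command:
  plan:
    - [[0, 0, 0], 0]
    - [[0, 0, 0], 0]
    - [[0, 0, 0], 0]
  fingers: 0.1

```text
time: 15.05
position: [0.5447, 0.1438, 0.0423]
tool_rot: [0.476, -0.523, 0.523, -0.476]
ft_force: [-0.7, 0.0, -0.3]
grip_width: 0.0473
```

```bash
python3 -c "
from seat import *
seat('q4',-.065);look('side','s14',(150,170,300,300),5)"
```

```text
t 15.2 pos [0.5448 0.1441 0.0424] F [ 0.2  -0.22 -0.13] w 0.0477
```

View pics/q4.png

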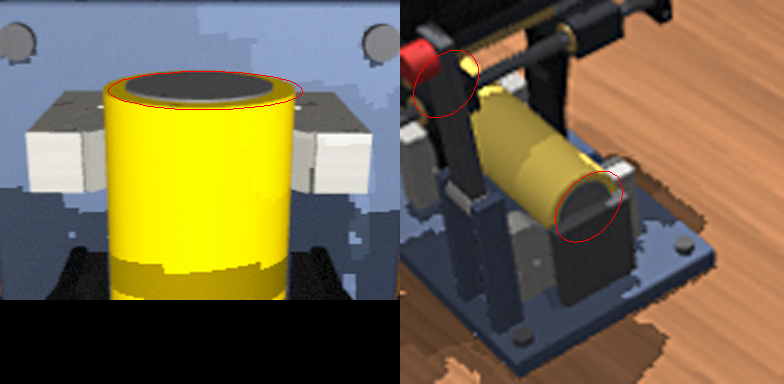

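View pics/s14.png

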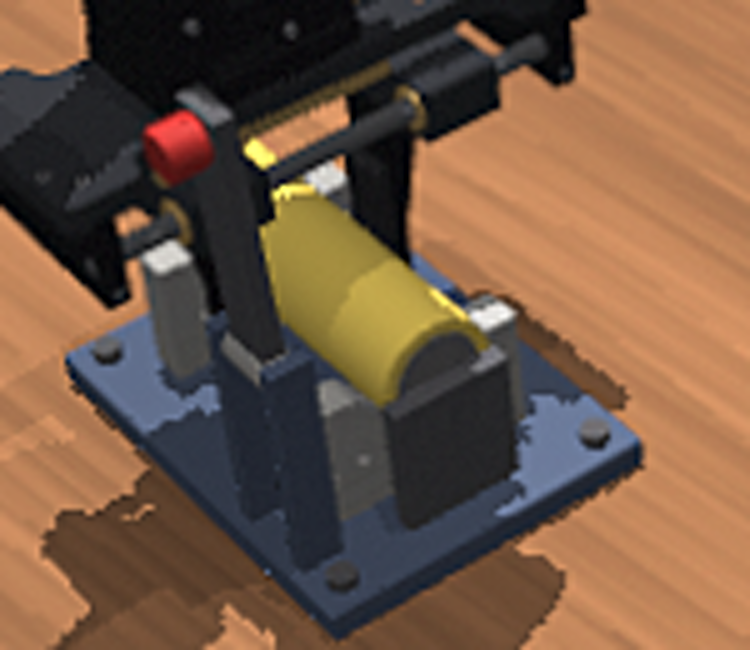

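Call:
arm_command:
  plan:
    - [[0, 0, 0.5], 0]
    - [[0, 0, 1.8], 0]
    - [[0, 0, 3.4], 0]
    - [[0, 0, 5], 0]
    - [[0, 0, 6.4], 0]

```text
time: 15.75
position: [0.545, 0.1445, 0.2055]
tool_rot: [0.476, -0.522, 0.523, -0.477]
ft_force: [0.8, 0.9, 0.5]
grip_width: 0.0474
```

Call:
arm_command:
  plan:
    - [[0.1, 1, 0], 0]
    - [[0.2, 2.2, 0], 0]
    - [[0.29, 3.1, 0], 0]
    - [[0.29, 3.1, 0], 0]
  fingers: -1

```text
time: 16.15
position: [0.5522, 0.2245, 0.2037]
tool_rot: [0.476, -0.522, 0.522, -0.478]
ft_force: [0.6, -1.0, 0.0]
grip_width: 0.0235
```

```bash
python3 -c "
from seat import *
seat('q5',-.065);look('side','s15',(150,150,300,280),5);look('top','t15',(170,220,310,340),5)"
```

```text
t 16.3 pos [0.5517 0.2215 0.2029] F [-0.25 -0.28 -0.65] w 0.0118
```

View pics/q5.png

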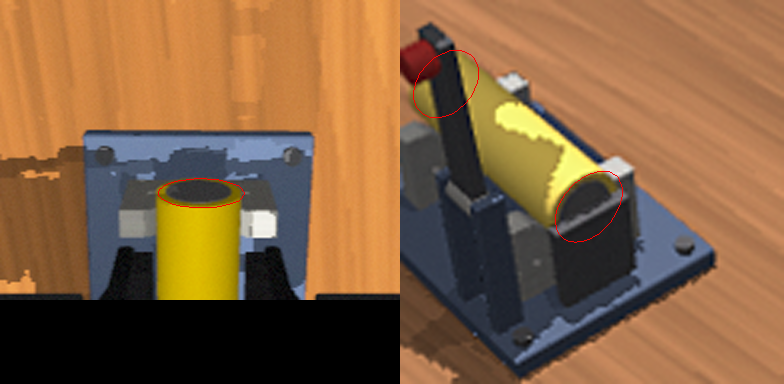

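View pics/t15.png

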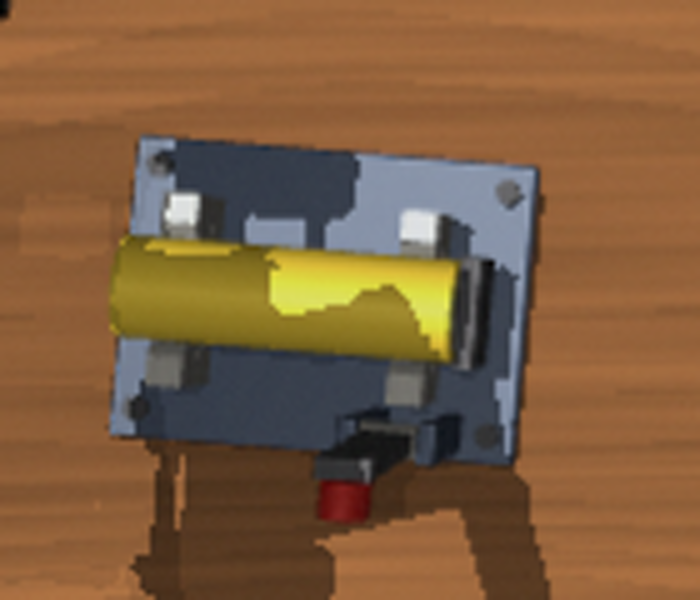

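View pics/s15.png

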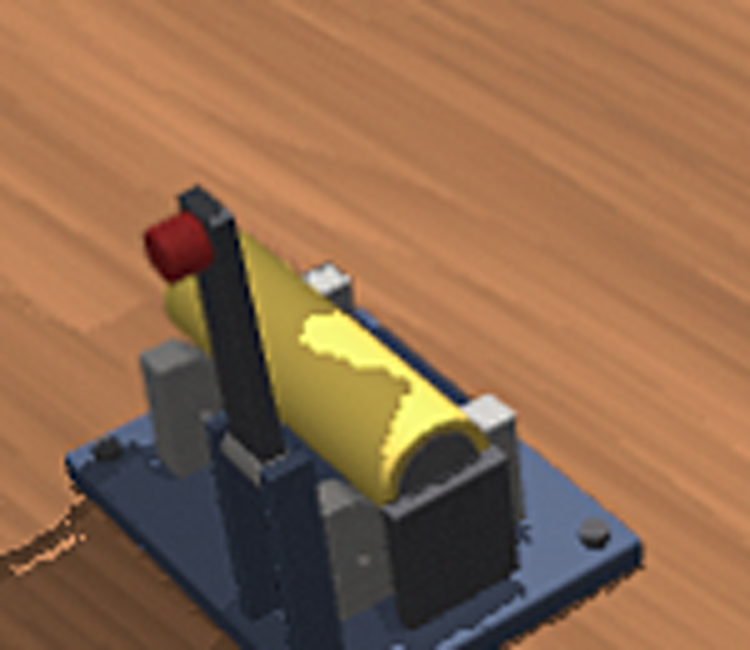

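Call:
arm_command:
  plan:
    - [[0.02, 0.05, -1.4], 0]
    - [[0.04, 0.1, -3], 0]
    - [[0.04, 0.1, -4.5], 0]
    - [[0.04, 0.1, -5.6], 0]
    - [[0.04, 0.1, -5.6], 0]

```text
time: 16.9
position: [0.5499, 0.2227, 0.0588]
tool_rot: [-0.479, 0.525, -0.522, 0.473]
ft_force: [-0.5, -0.3, 0.1]
grip_width: 0.0005
```

Call:
arm_command:
  plan:
    - [[-0.02, -0.15, 0], 0]
    - [[-0.03, -0.3, 0], 0]
    - [[-0.04, -0.4, 0], 0]

```text
time: 17.2
position: [0.5535, 0.2141, 0.0645]
tool_rot: [0.475, -0.522, 0.524, -0.477]
ft_force: [0.5, 0.5, -0.4]
grip_width: 0.0003
```

```bash
python3 -c "
from seat import *
st();look('wrist','w16');look('side','s16',(130,130,310,300),4);st()"
```

```text
t 17.2 pos [0.5535 0.2141 0.0645] F [ 0.53  0.45 -0.44] w 0.0003
t 17.3 pos [0.553  0.2141 0.0641] F [-0.94 -0.14  0.09] w -0.0001
```

View pics/s16.png

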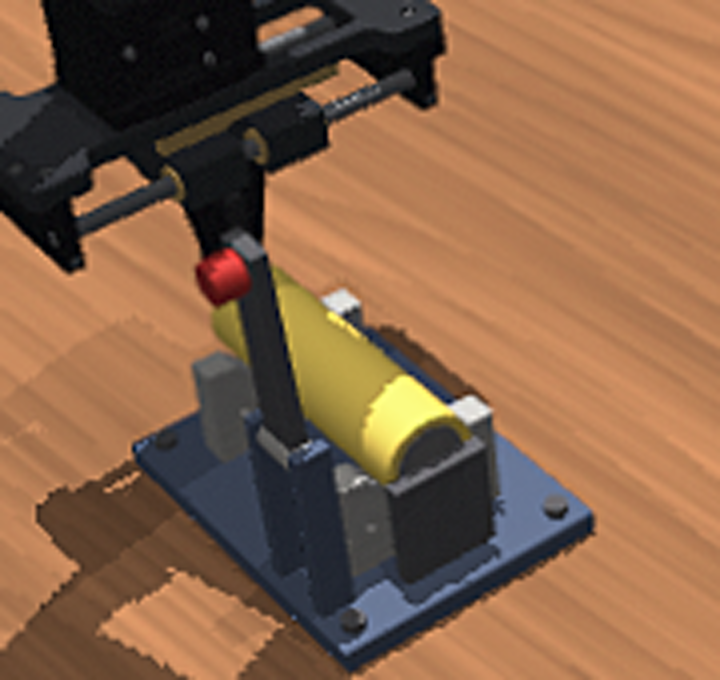

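Call:
arm_command:
  plan:
    - [[0, -0.05, -0.05], 0]
    - [[-0.01, -0.1, -0.1], 0]
    - [[-0.01, -0.15, -0.1], 0]
    - [[-0.01, -0.15, -0.1], 0]

```text
time: 17.7
position: [0.5517, 0.2111, 0.06]
tool_rot: [-0.476, 0.523, -0.523, 0.476]
ft_force: [0.0, 2.7, 0.5]
grip_width: 0.0008
```

Call:
arm_command:
  plan:
    - [[0, -0.04, 0], 0]
    - [[0, -0.04, 0], 0]

```text
time: 17.9
position: [0.5518, 0.211, 0.0601]
tool_rot: [-0.475, 0.524, -0.523, 0.476]
ft_force: [-0.8, 5.5, 0.9]
grip_width: 0.0004
```

Call:
arm_command:
  plan:
    - [[0, 0.3, 0.2], 0]
    - [[0, 0.3, 1.8], 0]
    - [[0, 0.3, 3.5], 0]
    - [[0, 0.3, 5.3], 0]
    - [[0, 0.3, 7], 0]
  fingers: 0

```text
time: 18.4
position: [0.5517, 0.2171, 0.2372]
tool_rot: [0.476, -0.522, 0.523, -0.476]
ft_force: [0.0, 1.0, 0.6]
grip_width: 0.0326
```

```bash
python3 -c "
from ov import *
p=[.5448,.1345,np.radians(84.6)]
st()
overlay(p,camera('top'),(180,235,290,335),6,'o5',1.61);overlay(p,camera('side'),(155,180,285,300),5,'o6',1.61)"
```

```text
t 18.4 pos [0.5517 0.2171 0.2372] F [0.05 1.02 0.56] w 0.0326
```

View pics/o5.png

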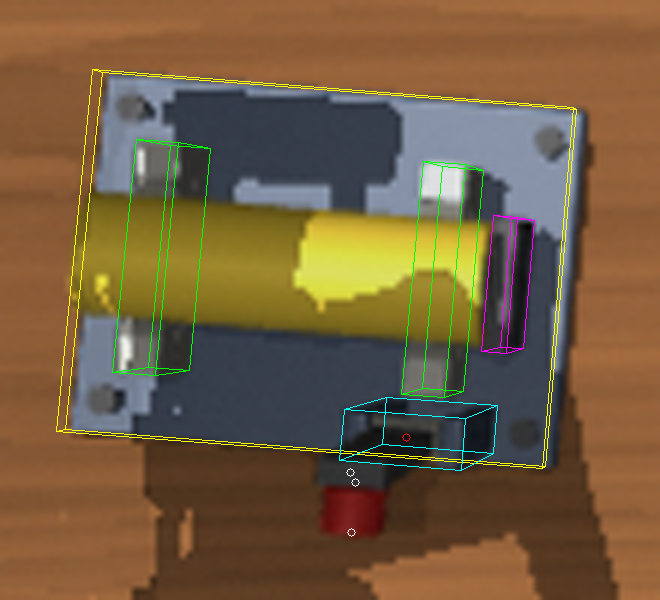

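View pics/o6.png

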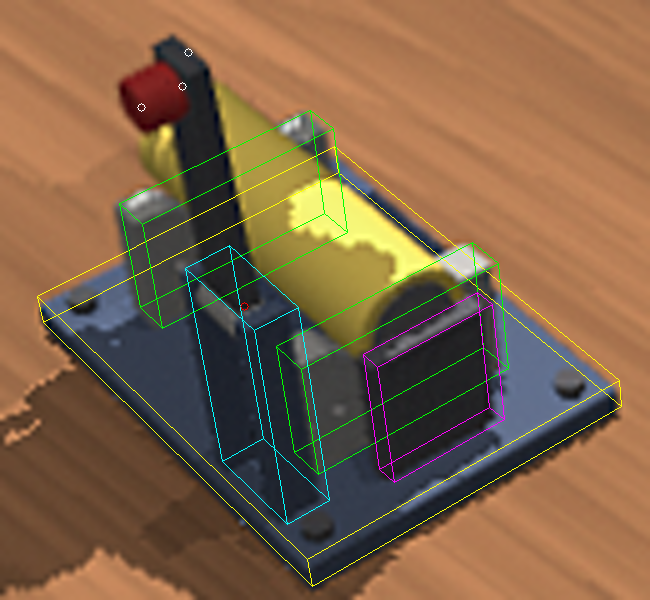

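```bash
python3 -c "
from lie import *
T=camera('top');S=camera('side')
def sc(l,f,o): return (np.array(l)+.5)/f-.5+np.array(o)
p0=np.array([.5448,.1345,0]);yf=-j
def tri(a_,b_):
  r=least_squares(lambda X:np.r_[(proj(T,X)-a_).ravel(),(proj(S,X)-b_).ravel()],[.49,.1,.17]);X=r.x;d=X-p0;print(X.round(4),r.fun.round(2),'fix',d@t,d@yf,X[2]);return X
tri(sc([352,512],6,(180,235)),sc([153,97],5,(155,180)))
tri(sc([352,466],6,(180,235)),sc([182,57],5,(155,180)))
"
```

```text
[0.4744 0.0945 0.1741] [-0.28  0.37  0.39  0.01] fix -0.04639910195846119 0.06631501299807098 0.17411971246802752
[0.4868 0.094  0.1816] [-0.76  0.96  1.05  0.03] fix -0.04577344089279118 0.05396231697803536 0.18162315012926664
```

Call:
arm_command:
  plan:
    - [[-0.2, -0.6, 0], 1.6]
    - [[-0.5, -1.4, 0], 3.2]
    - [[-0.9, -2.2, 0], 4.8]
    - [[-1.4, -3, 0], 6.4]
    - [[-1.8, -3.8, 0], 8]

```text
time: 19.1
position: [0.5044, 0.1214, 0.2328]
tool_rot: [0.628, -0.328, 0.325, -0.626]
ft_force: [0.4, 0.1, -0.4]
grip_width: 0.0436
```

Call:
arm_command:
  plan:
    - [[-0.4, -0.6, 0], 1.6]
    - [[-0.78, -1.16, 0], 3.2]
    - [[-0.78, -1.16, 0], 4.8]
    - [[-0.78, -1.16, 0], 6.4]
    - [[-0.78, -1.16, 0], 8]

```text
time: 19.6
position: [0.4856, 0.0929, 0.233]
tool_rot: [0.701, -0.094, 0.091, -0.701]
ft_force: [0.0, -0.1, 1.0]
grip_width: 0.0437
```

Call:
arm_command:
  plan:
    - [[0, 0, 0], 1.5]
    - [[0, 0, 0], 2]
    - [[0, 0, 0], 2]
    - [[0, 0, 0], 2]

```text
time: 20.0
position: [0.4864, 0.0932, 0.2337]
tool_rot: [0.706, -0.034, 0.032, -0.706]
ft_force: [0.3, 0.4, 0.1]
grip_width: 0.0432
```

```bash
python3 -c "
from lie import *
from scipy.spatial.transform import Rotation as R
look('wrist','w20');look('side','s20',(100,80,300,280),3.5);st();st()
m=R.from_quat(get_obs()['tool_rot']).as_matrix();print(np.degrees(np.arctan2(m[1,2],m[0,2])),np.array(get_obs()['q']).round(2))"
```

```text
t 20.1 pos [0.4868 0.0932 0.2343] F [-0.19 -0.11  0.02] w 0.0433
t 20.1 pos [0.4868 0.0932 0.2343] F [-0.19 -0.11  0.02] w 0.0433
84.61033585466588 [-0.04  0.34  1.74 -0.    1.07 -1.51]
```

View pics/w20.png

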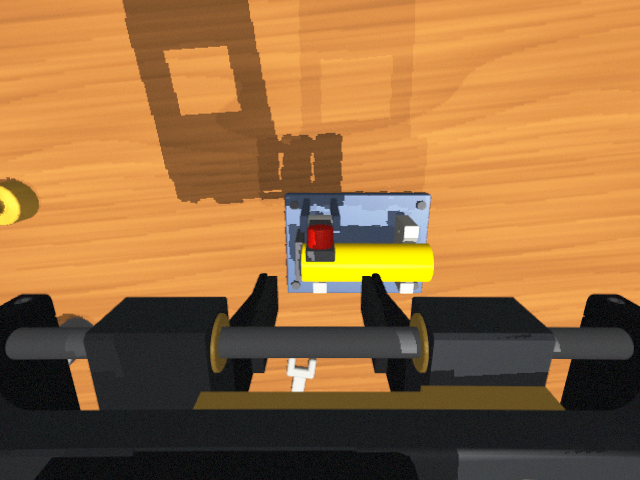

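View pics/s20.png

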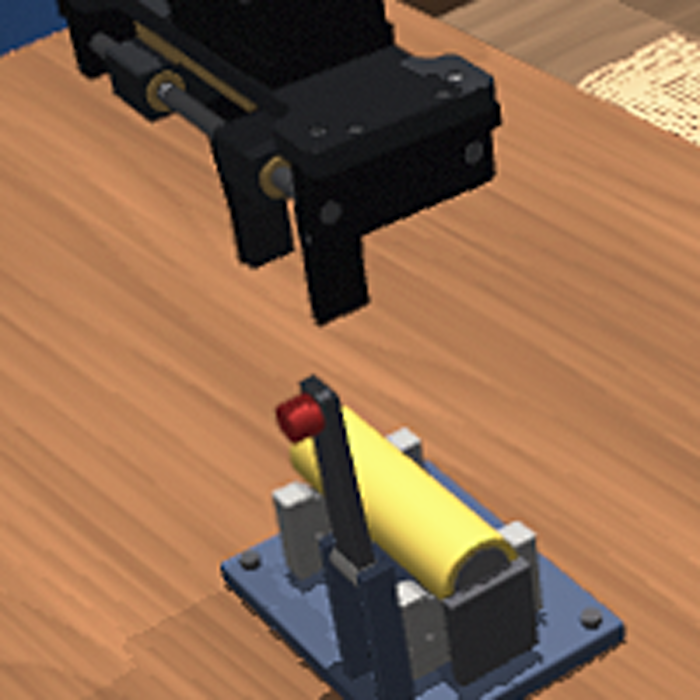

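Call:
arm_command:
  plan:
    - [[0, 0, -1], 0]
    - [[0, 0, -2], 0]
    - [[0, 0, -2.8], 0]
    - [[0, 0, -3.35], 0]
    - [[0, 0, -3.35], 0]

```text
time: 20.6
position: [0.4857, 0.0932, 0.1494]
tool_rot: [0.706, -0.035, 0.031, -0.706]
ft_force: [-0.9, 0.2, -0.8]
grip_width: 0.0437
```

```bash
python3 -c "
from lie import *
look('wrist','w21');look('side','s21',(130,130,290,290),4);st();st()"
```

```text
t 20.7 pos [0.4874 0.0932 0.1513] F [-0.16 -0.04  0.94] w 0.0436
t 20.7 pos [0.4874 0.0932 0.1513] F [-0.16 -0.04  0.94] w 0.0436
```

View pics/w21.png

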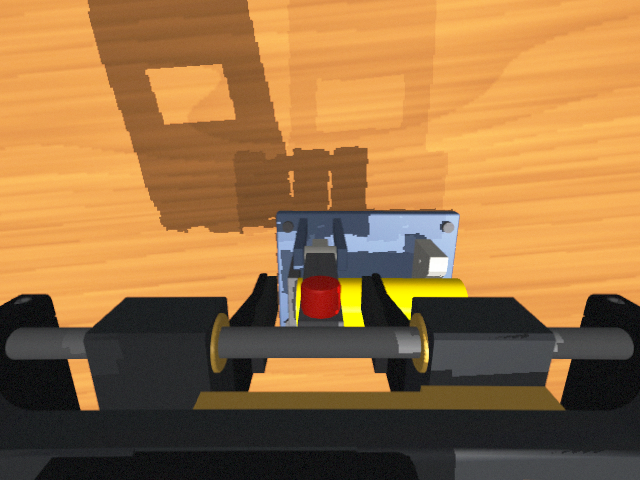

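View pics/s21.png

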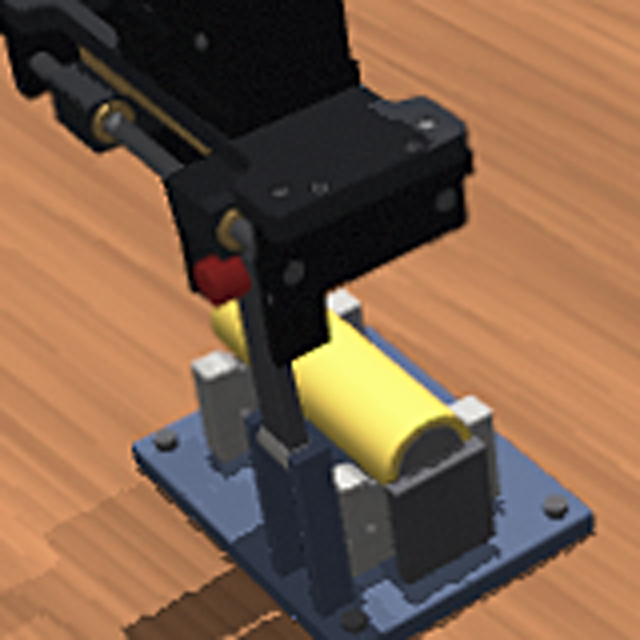

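Call:
arm_command:
  plan:
    - [[0, 0, 0], 0]
    - [[0, 0, 0], 0]
    - [[0, 0, 0], 0]
    - [[0, 0, 0], 0]
    - [[0, 0, 0], 0]
  fingers: -1
  force: 4

```text
time: 21.2
position: [0.4876, 0.0935, 0.1518]
tool_rot: [-0.706, 0.033, -0.034, 0.707]
ft_force: [-0.9, 1.4, 3.6]
grip_width: 0.0197
```

```bash
python3 -c "
from lie import *
look('wrist','w22');look('side','s22',(130,130,290,290),4);st()
p0=np.array([.5448,.1345,0]);g=get_obs()['position'];print((g-p0)@t,-(g-p0)@j)"
```

```text
t 21.3 pos [0.4877 0.0935 0.1518] F [0.2  1.31 3.66] w 0.02
-0.046155676842965135 0.053013092673063526
```

View pics/s22.png

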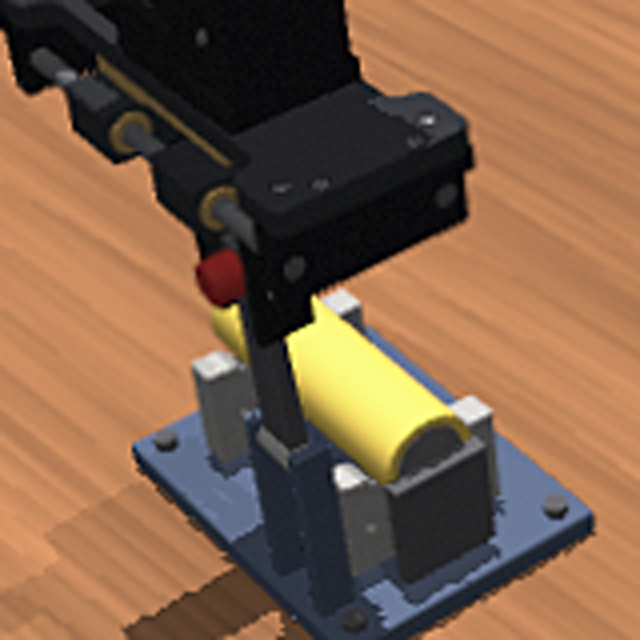

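Call:
arm_command:
  plan:
    - [[0.36, -0.03, 0], 0]
    - [[0.69, -0.07, -0.04], 0]
    - [[1.02, -0.1, -0.12], 0]
    - [[1.34, -0.13, -0.22], 0]
    - [[1.65, -0.16, -0.36], 0]

```text
time: 21.8
position: [0.5294, 0.0895, 0.1417]
tool_rot: [-0.706, 0.033, -0.033, 0.707]
ft_force: [-0.6, 3.5, -0.7]
grip_width: 0.0199
```

```bash
python3 -c "
from lie import *
look('side','s23',(130,130,290,290),4);st()
p0=np.array([.5448,.1345,0]);g=get_obs()['position'];print((g-p0)@t,-(g-p0)@j)"
```

```text
t 21.85 pos [0.5305 0.0894 0.1412] F [ 0.24  3.91 -1.84] w 0.0202
-0.04627488021683546 0.0099674640136615
```

View pics/s23.png

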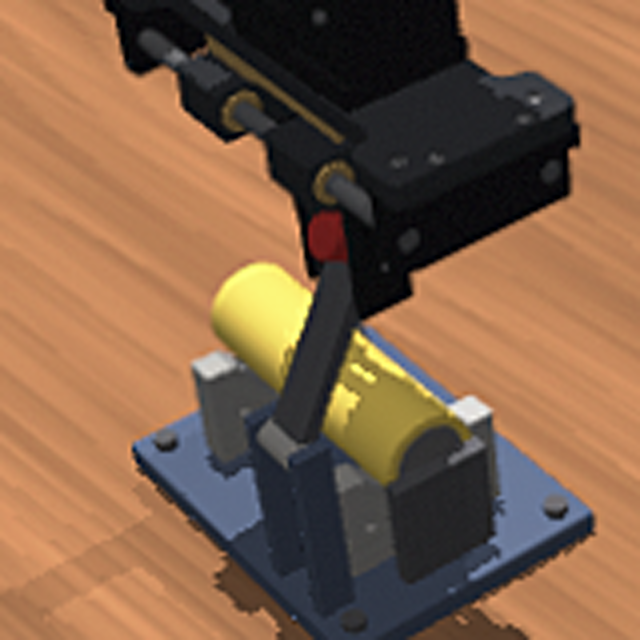

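Call:
arm_command:
  plan:
    - [[0.29, -0.02, -0.17], 0]
    - [[0.57, -0.04, -0.36], 0]
    - [[0.82, -0.06, -0.59], 0]
    - [[1.05, -0.08, -0.84], 0]
    - [[1.25, -0.1, -1.1], 0]

```text
time: 22.35
position: [0.56, 0.0865, 0.114]
tool_rot: [0.706, -0.033, 0.033, -0.706]
ft_force: [-0.9, 2.6, -0.6]
grip_width: 0.02
```

```bash
python3 -c "
from lie import *
look('side','s24',(130,130,290,290),4);st()
p0=np.array([.5448,.1345,0]);g=get_obs()['position'];print((g-p0)@t,-(g-p0)@j)"
```

```text
t 22.4 pos [0.5606 0.0865 0.1131] F [ 0.24  2.69 -2.84] w 0.02
-0.04632761930115649 -0.020245785371324165
```

View pics/s24.png

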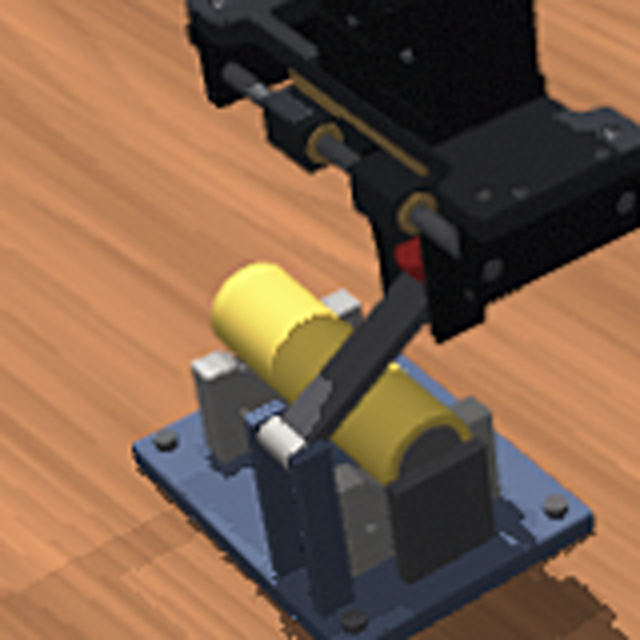

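Call:
arm_command:
  plan:
    - [[0.18, -0.01, -0.29], 0]
    - [[0.32, -0.02, -0.6], 0]
    - [[0.44, -0.03, -0.91], 0]
    - [[0.52, -0.04, -1.24], 0]
    - [[0.57, -0.04, -1.5], 0]

```text
time: 22.9
position: [0.574, 0.0852, 0.0764]
tool_rot: [0.707, -0.033, 0.033, -0.706]
ft_force: [-2.4, -1.4, -1.4]
grip_width: 0.0199
```

```bash
python3 -c "
from lie import *
look('side','s25',(130,130,290,290),4);st()
p0=np.array([.5448,.1345,0]);g=get_obs()['position'];print((g-p0)@t,-(g-p0)@j)"
```

```text
t 22.95 pos [0.574  0.0852 0.0756] F [-0.05 -1.89 -3.52] w 0.0199
-0.0463069758151556 -0.0337336136366887
```

View pics/s25.png

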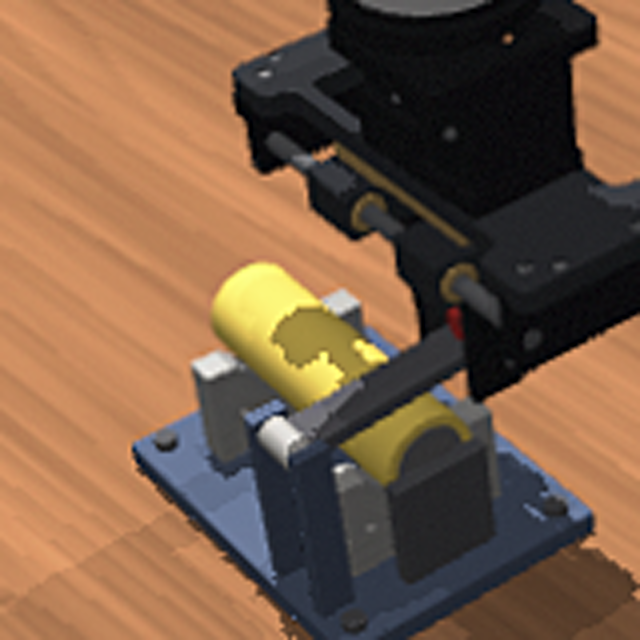

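Call:
arm_command:
  plan:
    - [[0, 0, -0.08], 0]
    - [[0.01, 0, -0.16], 0]
    - [[0.01, 0, -0.24], 0]
    - [[0.01, 0, -0.3], 0]

```text
time: 23.35
position: [0.5744, 0.0852, 0.0699]
tool_rot: [0.707, -0.033, 0.033, -0.706]
ft_force: [-2.2, -4.3, -0.6]
grip_width: 0.02
```

```bash
python3 -c "
from lie import *
look('side','s26',(130,130,290,290),4);st()"
```

```text
t 23.4 pos [0.5744 0.0852 0.0697] F [-1.92 -3.67 -1.04] w 0.0199
```

View pics/s26.png

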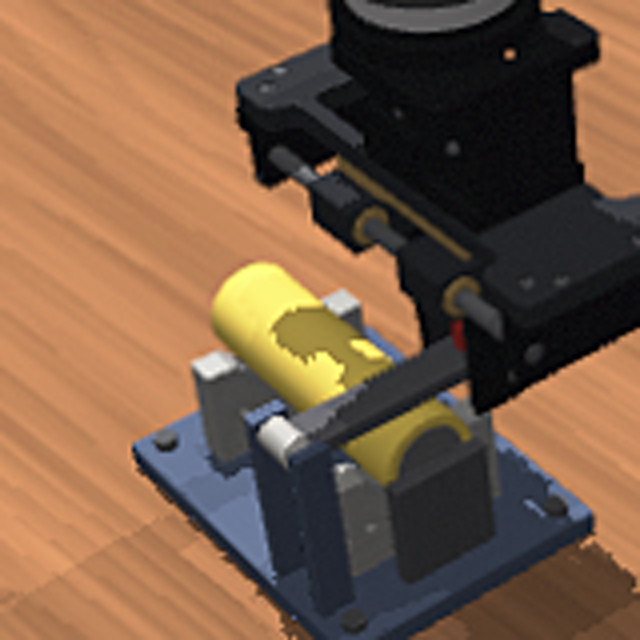

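Call:
arm_command:
  plan:
    - [[0, 0.02, -0.06], 0]
    - [[0, 0.03, -0.12], 0]
    - [[0, 0.03, -0.12], 0]
  force: 3

```text
time: 23.7
position: [0.5755, 0.0856, 0.0676]
tool_rot: [0.707, -0.032, 0.034, -0.706]
ft_force: [-1.4, -6.1, 1.7]
grip_width: 0.021
```

```bash
cat > strap.py <<'E'
from lie import *
def sv(n):
    S=camera('side');b=(170,190,290,290);f=6;im=crop(S,b,f)
    p0=np.array([.5448,.1345,0]);yf=-j
    for th,col in ((0,(0,0,255)),(.1,(255,0,0))):
        r=-yf*np.cos(th)+np.array([0,0,np.sin(th)]);nn=yf*np.sin(th)+np.array([0,0,np.cos(th)])
        h=p0-.047*t+.05*yf+[0,0,.086]
        P=np.array([h+l*r+x*t+.004*nn for l,x in ((0,-.01),(.098,-.01),(.098,.01),(0,.01))])
        v=(proj(S,P)-np.array(b[:2])+.5)*f-.5;cv2.polylines(im,[v.round().astype(int)],True,col,1)
    cv2.imwrite('pics/'+n+'.png',im);st()
E
python3 -c "
from strap import *
sv('s27')"
```

```text
t 23.75 pos [0.5756 0.0856 0.0676] F [-1.34 -5.97  1.41] w 0.0209
```

View pics/s27.png

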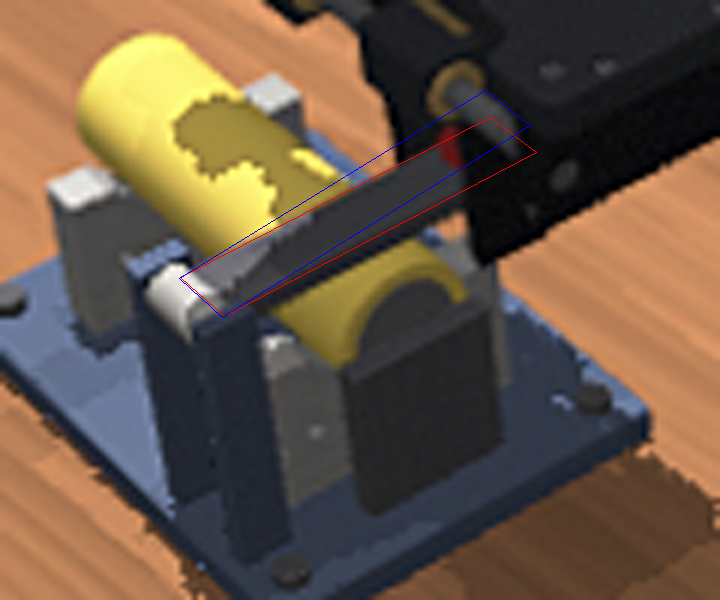

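Call:
arm_command:
  plan:
    - [[0, -0.04, 0], 0]
    - [[0, -0.07, 0], 0]
    - [[0, -0.07, 0], 0]

```text
time: 24.05
position: [0.5755, 0.0851, 0.0675]
tool_rot: [-0.706, 0.032, -0.034, 0.707]
ft_force: [-1.5, -1.6, 3.6]
grip_width: 0.0199
```

Call:
arm_command:
  plan:
    - [[0, 0, 0], 0]
    - [[0, 0, 0], 0]
    - [[0, 0, 0], 0]
    - [[0, 0, 0], 0]
  fingers: -0.1

```text
time: 24.45
position: [0.5743, 0.085, 0.0666]
tool_rot: [-0.706, 0.033, -0.033, 0.706]
ft_force: [0.5, -0.1, -0.3]
grip_width: 0.0377
```

```bash
python3 -c "
from strap import *
sv('s28');look('wrist','w28')"
```

```text
t 24.5 pos [0.5743 0.0849 0.0666] F [-0.36 -0.2   0.26] w 0.0383
```

View pics/s28.png

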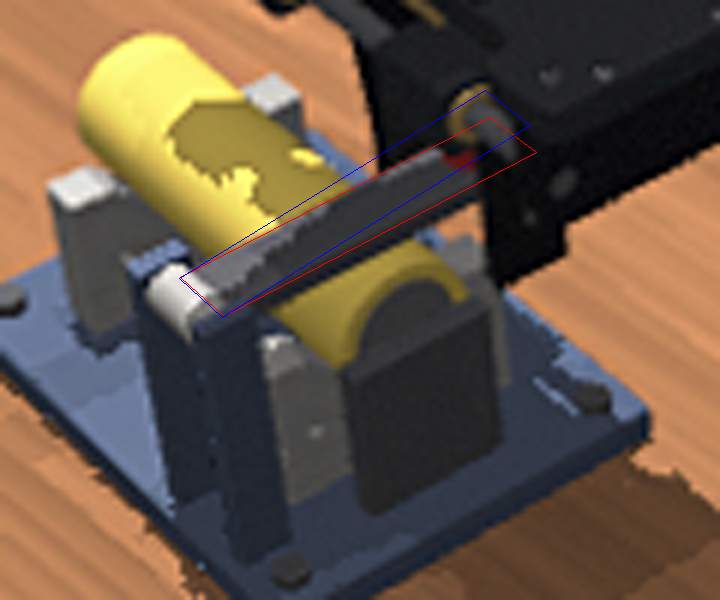

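View pics/w28.png

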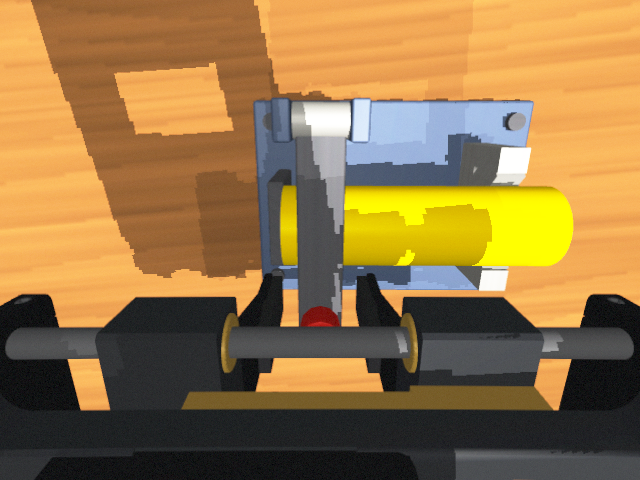

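Call:
arm_command:
  plan:
    - [[0, 0, 0.4], 0]
    - [[0, 0, 1.6], 0]
    - [[0, 0, 3.2], 0]
    - [[0, 0, 4.8], 0]
    - [[0, 0, 6.2], 0]

```text
time: 25.05
position: [0.5746, 0.0847, 0.2246]
tool_rot: [-0.706, 0.032, -0.034, 0.706]
ft_force: [0.7, -0.9, -0.5]
grip_width: 0.0394
```

Call:
arm_command:
  plan:
    - [[-0.5, 1.6, 0], 0]
    - [[-1, 3.2, 0], 0]
    - [[-1.5, 4.8, 0], 0]
    - [[-2, 6.4, 0], 0]
    - [[-2.2, 7.2, 0], 0]

```text
time: 25.55
position: [0.5176, 0.2676, 0.2227]
tool_rot: [-0.706, 0.032, -0.032, 0.707]
ft_force: [1.1, -0.6, 0.2]
grip_width: 0.039
```

```bash
python3 -c "
from strap import *
sv('s29');look('top','t29',(180,235,290,335),6);look('side','f29')"
```

```text
t 25.6 pos [0.5172 0.2697 0.2227] F [-0.19  1.18  0.36] w 0.039
```

View pics/s29.png

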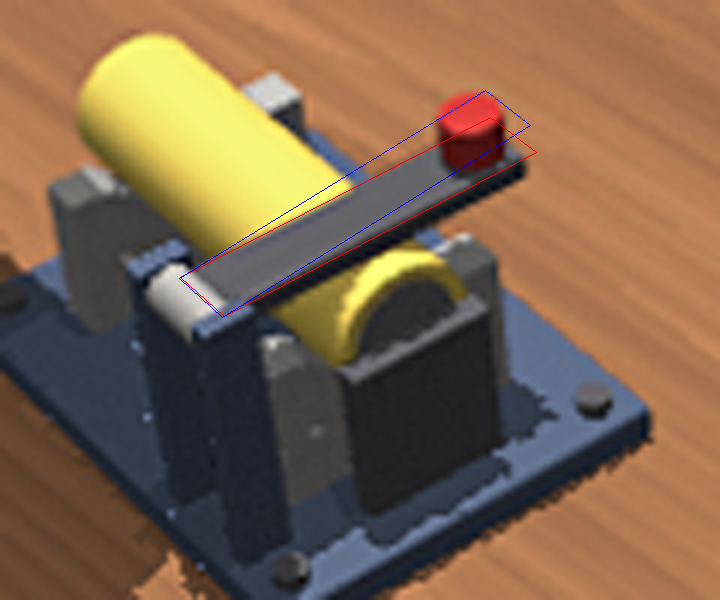

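View pics/t29.png

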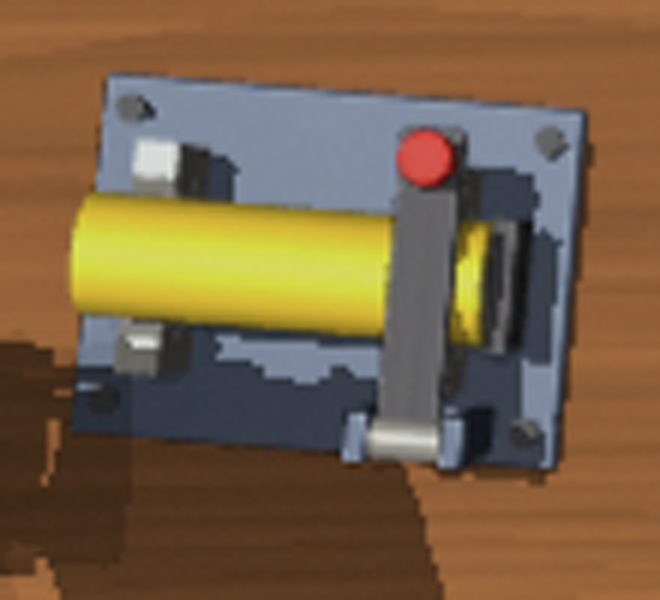

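View pics/f29.png

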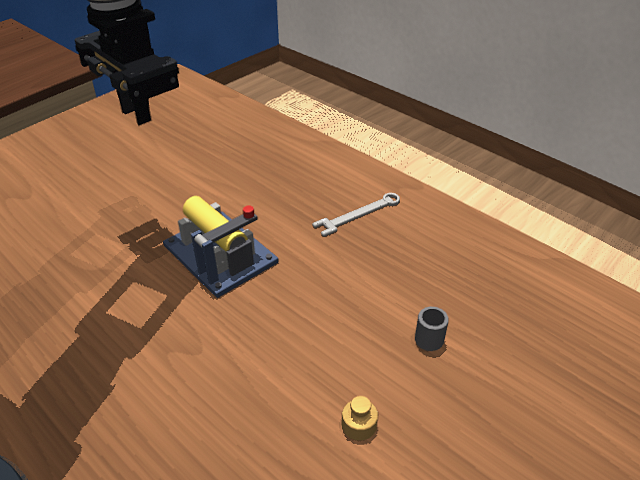

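Call:
arm_command:
  plan:
    - [[0.7, -0.7, 0], 0]
    - [[1.3, -1.3, 0], 0]
    - [[1.45, -1.45, -1.4], 0]
    - [[1.45, -1.45, -3], 0]
    - [[1.45, -1.45, -4.5], 0]
  fingers: -1

```text
time: 26.2
position: [0.5567, 0.2265, 0.1088]
tool_rot: [0.706, -0.033, 0.034, -0.706]
ft_force: [-0.6, -0.6, -0.6]
grip_width: 0.0074
```

Call:
arm_command:
  plan:
    - [[0, 0, -1], 0]
    - [[0, 0, -2], 0]
    - [[0, 0, -2], 0]

```text
time: 26.5
position: [0.5535, 0.2263, 0.0563]
tool_rot: [0.707, -0.036, 0.031, -0.706]
ft_force: [-0.2, 0.3, 0.1]
grip_width: 0.0004
```

```bash
python3 -c "
from strap import *
st();look('side','s30',(130,130,290,290),4);look('wrist','w30');p0=np.array([.5448,.1345,0]);g=get_obs()['position'];print((g-p0)@t,-(g-p0)@j)"
```

```text
t 26.5 pos [0.5535 0.2263 0.0563] F [-0.18  0.29  0.09] w 0.0004
0.09358467763693289 -0.0024916647621497823
```

View pics/s30.png

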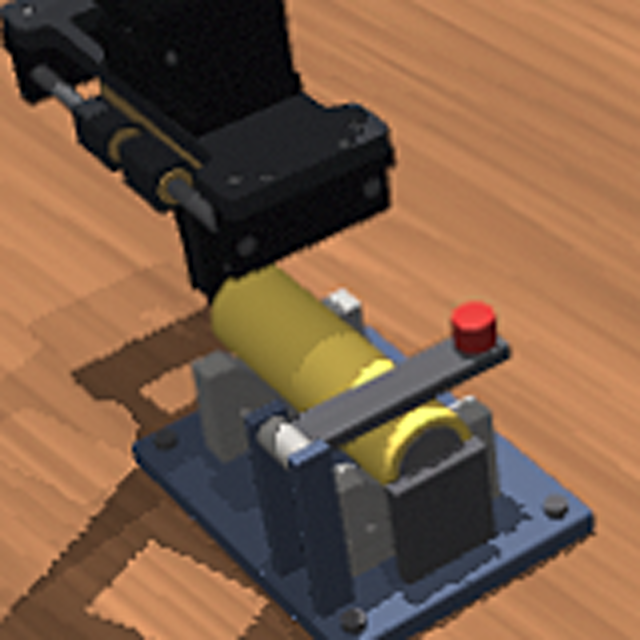

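View pics/w30.png

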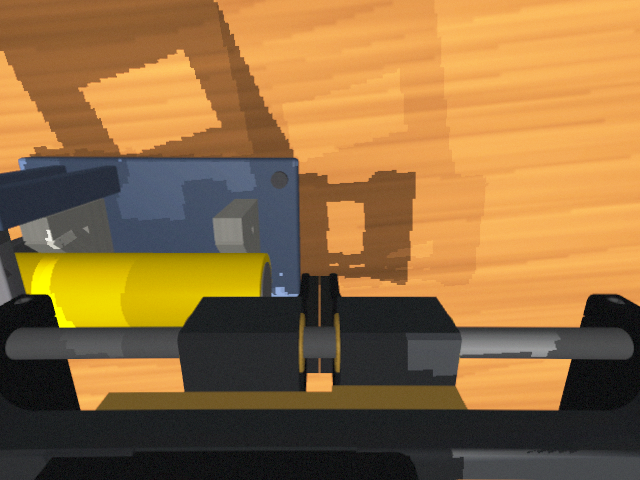

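Call:
arm_command:
  plan:
    - [[-0.01, -0.15, 0.15], 0]
    - [[-0.02, -0.3, 0.15], 0]
    - [[-0.03, -0.4, 0.15], 0]
    - [[-0.03, -0.4, 0.15], 0]

```text
time: 27.0
position: [0.5552, 0.2181, 0.064]
tool_rot: [-0.706, 0.033, -0.034, 0.706]
ft_force: [-0.5, -0.1, 0.9]
grip_width: 0.0003
```

Call:
arm_command:
  plan:
    - [[0, -0.06, 0], 0]
    - [[0, -0.12, 0], 0]
    - [[0, -0.12, 0], 0]

```text
time: 27.3
position: [0.5548, 0.2154, 0.063]
tool_rot: [0.706, -0.033, 0.033, -0.706]
ft_force: [-0.2, -0.4, 0.1]
grip_width: 0.0002
```

Call:
arm_command:
  plan:
    - [[0, -0.05, 0], 0]
    - [[0, -0.1, 0], 0]
    - [[0, -0.1, 0], 0]

```text
time: 27.6
position: [0.5548, 0.2129, 0.0629]
tool_rot: [0.706, -0.033, 0.033, -0.706]
ft_force: [-0.5, -0.1, -0.1]
grip_width: 0.0005
```

Call:
arm_command:
  plan:
    - [[0, -0.05, 0], 0]
    - [[0, -0.08, 0], 0]
    - [[0, -0.08, 0], 0]

```text
time: 27.9
position: [0.5548, 0.2109, 0.063]
tool_rot: [0.706, -0.033, 0.033, -0.706]
ft_force: [-0.5, 0.0, 0.3]
grip_width: 0.0005
```

Call:
arm_command:
  plan:
    - [[0, -0.05, 0], 0]
    - [[0, -0.08, 0], 0]
    - [[0, -0.08, 0], 0]

```text
time: 28.2
position: [0.5548, 0.2089, 0.0631]
tool_rot: [-0.706, 0.033, -0.033, 0.706]
ft_force: [0.3, -0.9, -0.0]
grip_width: 0.0005
```

Call:
arm_command:
  plan:
    - [[0, -0.05, 0], 0]
    - [[0, -0.08, 0], 0]
    - [[0, -0.08, 0], 0]

```text
time: 28.5
position: [0.555, 0.2087, 0.0632]
tool_rot: [-0.705, 0.033, -0.034, 0.707]
ft_force: [-0.5, 6.5, -0.6]
grip_width: 0.0003
```

Call:
arm_command:
  plan:
    - [[0, -0.05, 0], 0]
    - [[0, -0.05, 0], 0]

```text
time: 28.7
position: [0.5551, 0.2087, 0.0633]
tool_rot: [-0.704, 0.033, -0.034, 0.708]
ft_force: [-0.2, 9.6, 0.8]
grip_width: 0.0006
```

Call:
arm_command:
  plan:
    - [[0, 0.3, 0], 0]
    - [[0, 0.8, 0.3], 0]
    - [[0, 0.9, 2], 0]
    - [[0, 0.9, 4], 0]
    - [[0, 0.9, 6], 0]

```text
time: 29.2
position: [0.5543, 0.2287, 0.2147]
tool_rot: [0.707, -0.033, 0.032, -0.706]
ft_force: [1.2, 0.0, 0.1]
grip_width: 0.0004
```

```bash
python3 -c "
from strap import *
sv('s31');look('top','t31',(180,235,290,335),6)"
```

```text
t 29.25 pos [0.5596 0.23   0.2244] F [ 1.21 -0.31  3.54] w 0.0004
```

View pics/s31.png

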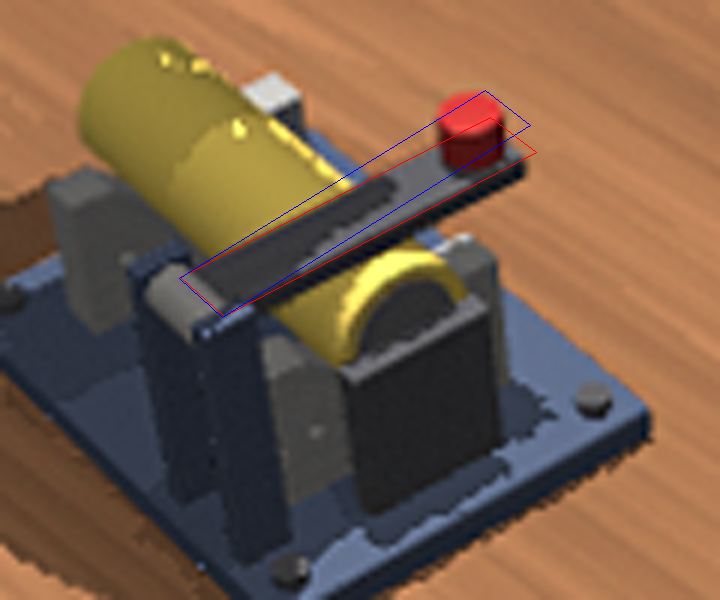

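View pics/t31.png

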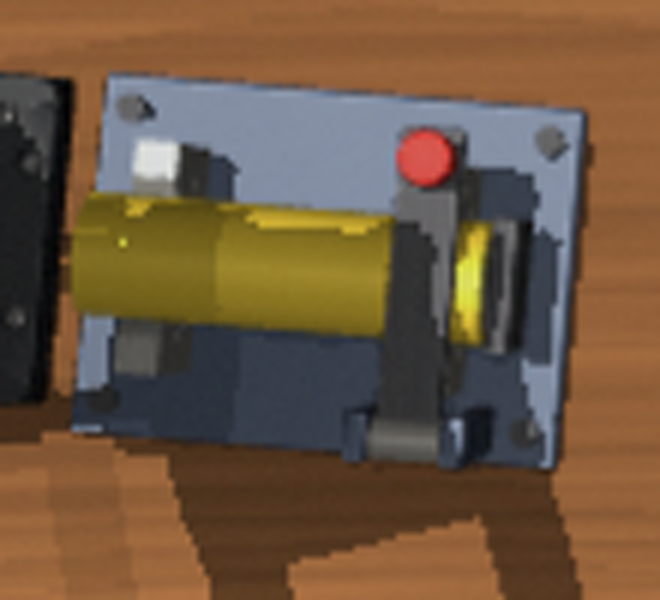

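Call:
arm_command:
  plan:
    - [[0, 0.5, 0], 0]
    - [[0, 0.5, 0], 0]
    - [[0, 0.5, 0], 0]
    - [[0, 0.5, 0], 0]

```text
time: 29.7
position: [0.5538, 0.2407, 0.2112]
tool_rot: [0.707, -0.034, 0.032, -0.706]
ft_force: [0.4, -0.7, -1.0]
grip_width: 0.0002
```

```bash
python3 -c "
from h import *
st()
from rig import hand_in
print(hand_in())"
```

```text
t 29.7 pos [0.5538 0.2407 0.2112] F [ 0.39 -0.72 -0.99] w 0.0002
the job is handed in; nothing more can be done
None
```

The pipe is lying in both V saddles with one end against the stop and the strap closed on it. I handed the job in at 29.7 s. No verdict was reported.

- **Turning the pipe over:** I gripped it near the top and laid it down by pivoting it on its bottom edge on the bench. Midway the pads slipped and the pipe hung about 5–10° short of flat. Pressing down and opening the fingers a little brought it almost flat. I opened them fully at about 1° of tilt, so its last contact with the bench was slightly free.
- **Placing it:** I re-gripped it near the middle, lowered it into the saddles until I felt about 6 N, and slid it to the stop, where I felt about 10 N at most. After releasing it, I pushed lightly on the free end.
- **Closing the strap:** I held the strap by its edges and guided it down to level, so it did not fall onto the pipe, then let go.

**Last checks:**
- **Pipe at the stop:** a second light push after closing the strap rose to 9.6 N without the pipe moving.
- **Strap:** the side view shows it level on the pipe, within the calibration error.
- **Bystanders:** a side picture taken just before that last push shows the coupling, weight and wrench where they started. Nothing moved near them afterwards.
- **Robot:** it ended clear of everything.

**Disagreement:** in the pictures the base plate, and slightly the stop, sat 2–5 mm further to the stop side than the dimensions given. I therefore went by feel for the stop contact and did not rely on the pictures there.

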